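# Move a coated plate from the drying rack to the viewing stand with the lifter

### The job

Pull the flat lifter out of its holder, slide its blade under the middle one of the three coated plates in the drying rack, lift the plate off its runners and carry it out level, without touching any plate with the gripper. Set it gently on the two rails of the viewing stand, under the lamp, flat and square between the guides and against or just short of the end stops. Then draw the lifter out and leave it lying flat on the bench, clear of stand and rack; the other plates and the things around stay undisturbed.

Things in the scene. Friction and masses are not known exactly. Their poses are not given: they have to be found in the camera images.
- lifter: Slotted steel turner, 0.17 kg, blade down in the holder at the start. Origin: centre of the blade's underside; x to the blade's free edge, z out of its upper face. Blade 90 (x) x 60 x 2.5 mm, neck 26 wide to x = -62. From (-60, 0, 1.5) the handle rises at 55 deg along (-0.574, 0, 0.819): steel strip for 30 mm, then a black grip 20 wide (y), 18 thick, to 135 mm.
- lifter_grip (a point): On the axis of the lifter's black grip, 85 mm up the handle from the neck; in the lifter's frame (-109, 0, 71) mm. With the blade level the handle leans 35 deg from vertical.
- holder: Fixed steel stand, foot 100 x 84 mm, with a leaning pocket 72 wide (y), 9 thick. Origin: centre of its underside, z up. At the start the blade's centre is at (0, 0, 55) mm, lifter y = holder y, lifter x = (0.5, 0, -0.866): the handle leans 25 deg from vertical towards holder +x. The pocket ends 22 mm above the blade's centre; draw the lifter out along its -x, 75 mm or more.
- rack: Fixed metal drying rack, 112 (x) x 134 x 150 mm high. Origin: centre of its underside, z up; x points into it from its open front. Three tiers of runners, ledge tops at z = 28, 66, 104 mm, 3 mm thick, from y = +-39 to +-55 (78 mm free between), with lips 3 mm high at the front (x = -53 to -56) and 6 mm stops at the back. A bar crosses the top back.
- plate_mid: The middle plate, on the 66 mm tier: glass with a white coat, 100 x 100 x 5 mm, about 0.11 kg. Origin: centre of its underside, z up, x along the rack's x at the start.
- plate_low: The same plate on the 28 mm tier; stays.
- plate_top: The same plate on the 104 mm tier; stays.
- stand: Fixed viewing stand. Origin: on the bench below the centre of the plate's place, z up, x from the open front to the lamp column. Base x -60 to +95, y +-65, top z = 16 mm. Rails x +-56, y +-40 to +-52, tops z = 32. Guides beyond y = +-55 and end stops at x = +56 rise 7.5 mm above the rails; the front is open. Lamp: x -30 to +40, y +-85, z 161 to 210 mm.
- bottle_white: Bystander: white bottle with a screw cap, 70 mm diameter, 140 mm high; origin at the centre of its underside.
- beaker_clear: Bystander: clear beaker, 55 mm diameter, 70 mm high; origin at the centre of its underside.
- bottle_small: Bystander: smaller white bottle, 58 mm diameter, 110 mm high; origin at the centre of its underside.
- timer: Bystander: bench timer, 60 x 64 x 20 mm; origin at the centre of its underside.
There are look-alikes about, which are no part of the job. What is shaped like the plate_mid but red is not meant.

How it is judged (in metres and radians):
On the way, in this order (a step that is already met when the one before it is completed fails the run):
1. the lifter is drawn out of its holder, in the gripper (distance between lifter and holder above 0.13 m and contact force between the fingers and lifter above 1 N and contact force between lifter and holder below 0.05 N), for 0.1 s.
2. the middle plate is lifted off its runners on the blade, still in the rack (contact force between lifter and plate_mid above 0.3 N and contact force between plate_mid and rack below 0.05 N and z of plate_mid in the frame of rack above 0.0685 m and horizontal distance between plate_mid and rack below 0.03 m), for 0.1 s.
3. the plate is carried out of the rack on the blade (contact force between lifter and plate_mid above 0.3 N and contact force between plate_mid and rack below 0.05 N and horizontal distance between plate_mid and rack above 0.115 m), for 0.1 s.
At the end, for the whole second after the job is handed in: Plate at rest flat on both rails, within 7 mm sideways, -15 to +9 mm along x, square within 0.12 rad; lifter at rest, blade flat on the bench (0.08 rad), over 0.10 m (centres) from stand and rack; other plates within 10 mm, bystanders within 20 mm of the start (x of plate_mid in the frame of stand between -0.015 and 0.009 m and y of plate_mid in the frame of stand between -0.007 and 0.007 m and z of plate_mid in the frame of stand between 0.03 and 0.0345 m and angle between plate_mid's own z axis and vertical below 0.04 rad and angle between the x axis of plate_mid and the x axis of stand, either way round below 0.12 rad and linear speed of each of plate_mid, lifter below 0.01 m/s and height (world z) of lifter below 0.006 m and angle between lifter's own z axis and vertical below 0.08 rad and contact force between lifter and plate_mid below 0.05 N and contact force between lifter and stand below 0.05 N and contact force between lifter and rack below 0.05 N and horizontal distance between lifter and stand above 0.1 m and horizontal distance between lifter and rack above 0.1 m); the robot touches nothing.
It fails at once if the gripper or arm touches a plate (contact force between any of the fingers, the arm and plate_low above 0.5 N or contact force between any of the fingers, the arm and plate_top above 0.5 N or contact force between any of the fingers, the arm and plate_mid above 0.5 N).
It fails at once if the plate is tipped more than 0.35 rad (angle between plate_mid's own z axis and vertical above 0.35 rad).
It fails at once if the plate is dropped or pressed hard onto the stand (over 15 N) (contact force between plate_mid and stand above 15 N).
It fails at once if another plate is shifted more than 10 mm (distance of any of plate_low, plate_top from where it was at the start of the episode above 0.01 m).
It fails at once if a bystander is shifted more than 20 mm (distance of any of bottle_white, beaker_clear, bottle_small, timer from where it was at the start of the episode above 0.02 m).
It also fails if it takes over 72 s, if anything falls off the work surface, if the arm or the gripper's body presses on something with over 40 N, if the wrist force passes 120 N, or if a joint passes its speed limit or range.

### The arm

A 6-joint arm with a two-finger parallel gripper is mounted at the origin on a cart in front of the work surface, level with it; the furniture and walls round the work are solid. World frame = base frame: x ahead of the robot, y to its left, z up, the work surface at z = 0. Lengths are in m, angles in degrees, forces in N, time in s.
With the tool pointing down it reaches from about 0.375 to 0.925 m from the base axis. Payload 5.7 kg.
Tool frame: the origin (TCP) lies at the very end of the fingers, on their centre line; the grasp point (between the pads) lies 19 mm behind it (env.grip_point_offset is the distance from the TCP to the grasp point, in m); z points along the fingers, y is the line along which they close (so a half turn about z gives the same grasp; the last joint's range is limited). The gripper opens to 88 mm and grips with 3 to 60 N. Pads are 20 mm wide; open, the fingers measure 115 mm over their backs; the gripper's body (75 mm by 178 mm) begins 61 mm behind the grasp point.
Start: joints at [-71.683, 20.558, 86.54, -0, 72.909, -6.595], TCP at [0.253, -0.544, 0.223] pointing down, gripper open.
Joint ranges: [-170.27, 170.27], [-57.76, 135], [12.27, 136.19], [-55.21, 235.2], [11.17, 155.16], [-170.74, 170.74]. Speed limits (degrees/s): [136.94, 136.94, 180, 180, 180, 180].

### API

Orientations are given as [roll, pitch, yaw] about the fixed x, y, z axes, in that order (R = Rz(yaw) Ry(pitch) Rx(roll)).
In Python, from plant import env gives the robot as it stands.
- The arm moves only by the shell command python3 -m pendant 'ROWS'. ROWS is JSON, one flat list of numbers, 7 for each row, row after row: the opening, from -1 (shut) to 1 (fully open), then the shift along the tool's x, y, z in cm, then the turn, a rotation vector about the tool's x, y, z in rad. In form: [jaw, tx, ty, tz, rx, ry, rz, jaw, tx, ty, tz, rx, ry, rz, ...]. A call has 1 to 20 rows; each row is the pose to reach, as a shift and turn from the pose commanded when the call began, along the tool's axes at that moment; what a row does not reach only later rows make up. A row lasts 1/12 s, in which the tool goes at most 41.7 mm and 7.16 degrees, less where a joint would pass 70% of its speed; a pose out of reach is approached as far as the arm can. A call with a gripper value outside its range is refused whole. The fingers move at their own pace and stop on an object; the grip force is fixed at half the most. Time passes only in rows, so rows that repeat a pose let the fingers close. It gives the time, the measured TCP pose, the force, the opening and the grip force at its end, in the units of the state.
- env.sense(): the state, without advancing time (a new reading comes with each control period).
- env.camera(name): name is "side" or "top"; returns the picture (384x512x3 uint8, red, green, blue); there is no depth.
- env.get_calibration(name): a dict with "fovy" (degrees; the focal length in pixels is half the picture's height over the tangent of half this angle, whatever the lens; pixels are square), "cx", "cy" (the principal point, pixels), "camera_from_world" (4x4, takes a point from world to camera coordinates). Camera axes: x right, y down, z forward; pixel columns grow to the right and rows downward; lengths in m; the calibration is good to about 2 mm. A picture is of the moment at which its call begins. get_calibration takes no time and is no camera call.
- env.hand_in(): hands the job in; it is judged then, once.
Trained networks look in the newest picture that a camera, given by its name, has taken for a name from the list of things; names that differ only in an ending like _2 or _b are one class to them, and where a whole thing is asked for, a point or a joint stands for the part that bears it (a point fixed in the world has none). Each returns a list of dicts, best first, with "confidence" (0 to 1); they miss things now and then, are a little off and sometimes report something else, mostly with a low value. They report only what shows in the picture. A call takes as long as a camera call. They do not tell look-alikes from the thing itself.
- env.outline_of(camera, label): "mask" (384x512 bool, what is visible of it) and "position" ([column, row] in pixels, amid what is visible of it).
The state is a dict: "time_s": time; "q": joint angles; "joint_velocities": joint speeds; "tau": joint torques, N m; "tcp_pos": TCP position; "tool_rot": TCP orientation; "force": force on the tool from outside, world axes, zero at the start; "moment": the same for the moment, N m; "opening": opening from 0.0 (shut) to 1.0 (fully open); "finger_force": force on a finger pad.
Only numpy, scipy, OpenCV 4.12 (cv2) and the standard library are available. Lean on these libraries where they do the work, as an engineer would, in place of code of your own. Each camera call takes 0.05 s, during which the arm holds its last target. There are 200 camera calls.

## Working session

There is one attempt and no reset: what is moved stays moved. The work goes in short steps, Python scripts to look and compute and a shell command to move; the robot and the scene stay as the last step left them, time stands still between calls to the robot, and variables do not carry over. Pictures are saved under pics/ and viewed, at most 10 in all, crops included, and the job is handed in when it is done.

```bash
ls; mkdir -p pics; python3 - <<'E'
from plant import env
import cv2,numpy as np
for n in("side","top"):
    im=env.camera(n); cv2.imwrite(f"pics/{n}0.png",im[:,:,::-1]); c=env.get_calibration(n)
    print(n,c["fovy"],c["cx"],c["cy"],np.round(c["camera_from_world"],3).tolist())
    for l in["lifter","lifter_grip","holder","rack","plate_mid","plate_low","plate_top","stand","bottle_white","beaker_clear","bottle_small","timer"]:
        print(l,[(np.round(d["confidence"],2),np.round(d["position"]).tolist(), int(d["mask"].sum())) for d in env.outline_of(n,l)])
s=env.sense();print(s)
E
```

```text
pics
side 52.045940765104596 254.05615201176388 194.48338498742532 [[0.439, -0.898, -0.014, -0.342], [-0.406, -0.184, -0.895, 0.337], [0.802, 0.399, -0.445, 1.162], [0.0, 0.0, 0.0, 1.0]]
lifter [(np.float64(0.5), [361.0, 240.0], 445), (np.float64(0.24), [302.0, 219.0], 310)]
lifter_grip []
holder [(np.float64(0.46), [175.0, 221.0], 134)]
rack [(np.float64(0.57), [297.0, 224.0], 279), (np.float64(0.26), [311.0, 229.0], 224)]
plate_mid [(np.float64(0.71), [405.0, 271.0], 632), (np.float64(0.51), [308.0, 221.0], 176)]
plate_low [(np.float64(0.75), [310.0, 228.0], 255)]
plate_top [(np.float64(0.85), [306.0, 211.0], 281)]
stand [(np.float64(0.91), [200.0, 193.0], 1709)]
bottle_white [(np.float64(0.59), [364.0, 237.0], 598)]
beaker_clear [(np.float64(0.71), [339.0, 226.0], 96)]
bottle_small [(np.float64(0.7), [264.0, 217.0], 354), (np.float64(0.39), [170.0, 220.0], 136)]
timer []
top 55.22610539892665 249.9105222113272 191.45283954245195 [[-0.008, -1.0, -0.013, -0.091], [-0.985, 0.01, -0.172, 0.591], [0.172, 0.011, -0.985, 1.405], [0.0, 0.0, 0.0, 1.0]]
lifter [(np.float64(0.63), [156.0, 22
[... 674 characters left out ...]
), [116.0, 224.0], 259)]
{'time_s': 1.3, 'q': array([-7.16853064e+01,  2.05557593e+01,  8.65395450e+01, -1.30890054e-03,
        7.29098714e+01, -6.59409143e+00]), 'joint_velocities': array([-0.01393496, -0.11536527, -0.02018676, -0.00103408,  0.06901183,
        0.01132827]), 'tau': array([-2.90726399e-03, -5.15345764e+01, -2.71125305e+01,  6.70878240e-02,
        2.44868395e-02, -2.00789606e-05]), 'tcp_pos': array([ 0.25268469, -0.54415563,  0.22264323]), 'tool_rot': array([-1.79994715e+02,  6.48442577e-04,  2.49091698e+01]), 'force': array([-0.01525925, -0.48300702,  0.06348974]), 'moment': array([-0.02968273,  0.0644633 , -0.03828632]), 'finger_force': 0.0, 'opening': 0.9976915525263479}
```

```bash
python3 - <<'E'
import cv2
a=cv2.imread("pics/side0.png");b=cv2.imread("pics/top0.png")
cv2.imwrite("pics/s1.png",cv2.resize(a[130:310,150:430],(800,514),interpolation=3))
cv2.imwrite("pics/t1.png",cv2.resize(b[130:290,100:380],(800,457),interpolation=3))
E
```

```text
(no output)
```

View pics/s1.png

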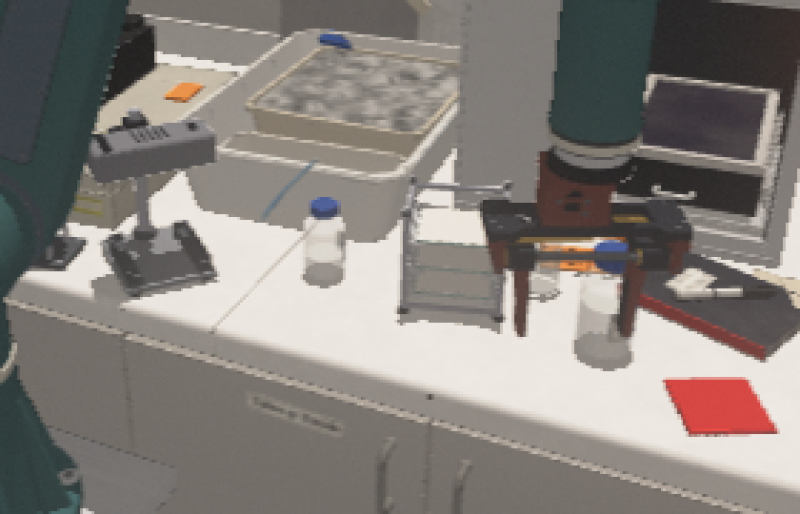

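View pics/t1.png

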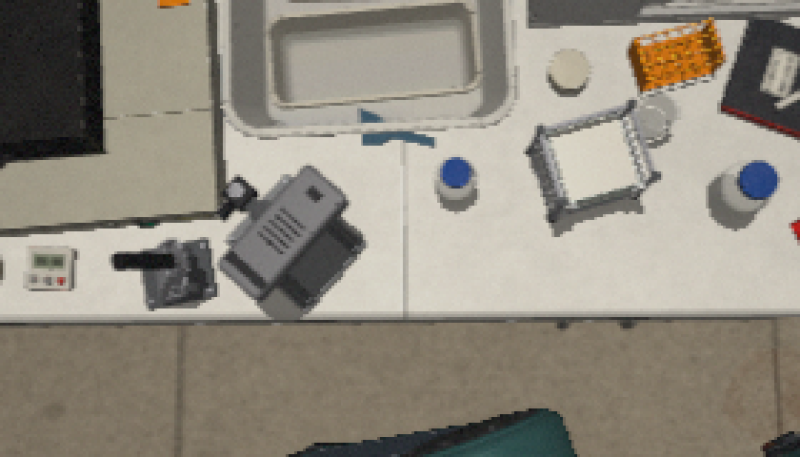

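Side crop: stand at full px (206,218), rack (309,219), holder nearly hidden by the arm near (171,217), red look-alike plate at (402,272), red, rejected. Top crop: black lifter handle (150,221) over the holder (162,225), timer (117,224), stand lamp (200,215), rack with white top plate (308,188), bottles (260,193) and (363,194). Decoys for the lifter: the blue spatula-like thing (238,175) and the tool on the dark tray (375,160). The lifter is the one in the holder.

Now I fit the models to the image edges.

```bash
cat > h.py <<'E'
import numpy as np,cv2,json
from scipy.optimize import minimize
from scipy.ndimage import map_coordinates
from scipy.spatial.transform import Rotation as R
from plant import env
CAL={n:env.get_calibration(n) for n in("side","top")}
def proj(n,P):
    c=CAL[n];T=np.array(c["camera_from_world"]);f=192/np.tan(np.radians(c["fovy"]/2))
    q=np.atleast_2d(P)@T[:3,:3].T+T[:3,3]
    return np.c_[c["cx"]+f*q[:,0]/q[:,2],c["cy"]+f*q[:,1]/q[:,2]]
def box(x0,x1,y0,y1,z0,z1):
    p=np.array([[x,y,z] for x in(x0,x1) for y in(y0,y1) for z in(z0,z1)])/1e3
    return [(p[i],p[j]) for i in range(8) for j in range(i) if bin(i^j).count("1")==1]
def rect(x0,x1,y0,y1,z):
    p=np.array([[x0,y0,z],[x1,y0,z],[x1,y1,z],[x0,y1,z]])/1e3
    return [(p[i],p[(i+1)%4]) for i in range(4)]
def lifterframe(): # lifter in holder frame
    M=np.eye(4);M[:3,:3]=np.array([[.5,0,.866],[0,1,0],[-.866,0,.5]]);M[2,3]=.055;return M
def handle():
    d=np.array([-.574,0,.819]);u=np.array([.819,0,.574]);o=np.array([-.06,0,.0015]);e=[]
    M=lifterframe();c=[]
    for s in(.03,.135):
        for a in(-1,1):
            for b in(-1,1): c.append(M[:3,:3]@(o+s*d+a*.009*u+b*np.array([0,.01,0]))+M[:3,3])
    return [(c[i],c[j]) for i in range(8) for j in range(i) if bin(i^j).count("1")==1]
MODEL={"rack":rect(-56,56,-67,67,150)+rect(-56,56,-67,67,0)+rect(-50,50,-50,50,109)+[(np.array([a*56,b*67,0])/1e3,np.array([a*56,b*67,150])/1e3) for a in(-1,1) for b in(-1,1)],
 "stand":box(-60,95,-65,65,0,16)+box(-30,40,-85,85,161,210)+[e for s in(-1,1) for e in rect(-56,56,*sorted((40*s,52*s)),32)],
 "holder":rect(-50,50,-42,42,0)+handle()}
def w(p,P): 
    c,s=np.cos(p[2]),np.sin(p[2]);return P@np.array([[c,-s,0],[s,c,0],[0,0,1]]).T+[p[0],p[1],0]
def grad(im):
    g=cv2.GaussianBlur(im.astype(np.float32),(0,0),1.0)
    return np.sqrt(sum(cv2.Sobel(g[:,:,k],5,a,1-a)**2 for k in range(3) for a in(0,1)))
def draw(im,n,edges,p,S,o,col):
    for a,b in edges:
        u=(proj(n,w(p,np.array([a,b])))-o+.5)*S;cv2.line(im,tuple(np.int32(u[0])),tuple(np.int32(u[1])),col,1)
E
cat > fit.py <<'E'
from h import *
ims={"side":cv2.imread("pics/side0.png"),"top":cv2.imread("pics/top0.png")}
G={n:grad(i) for n,i in ims.items()}
G={n:np.minimum(g,np.percentile(g,97)) for n,g in G.items()}
init={"rack":(308,188,.13,20),"stand":(203,216,.18,52),"holder":(150,221,.185,90)}
views={"rack":("top","side"),"stand":("top","side"),"holder":("top",)}
tile=[];res={}
for k,(c,r,z,yaw) in init.items():
    xy=minimize(lambda v:((proj("top",[v[0],v[1],z])-[c,r])**2).sum(),[.5,0],method="Nelder-Mead").x
    E=MODEL[k];T=np.linspace(0,1,25)[:,None]
    pts=np.vstack([a+(b-a)*T for a,b in E])
    def cost(p):
        W=w(p,pts);return -sum(map_coordinates(G[n],proj(n,W)[:,::-1].T,order=1).mean()/G[n].max() for n in views[k])
    best=min((minimize(cost,[xy[0]+dx,xy[1]+dy,np.radians(yaw+da)],method="Nelder-Mead",options=dict(initial_simplex=[[xy[0]+dx+a,xy[1]+dy+b,np.radians(yaw+da)+t] for a,b,t in((0,0,0),(.01,0,0),(0,.01,0),(0,0,.1))],xatol=1e-5,fatol=1e-6)) for dx in(-.02,0,.02) for dy in(-.02,0,.02) for da in(-12,0,12)),key=lambda s:s.fun)
    p=best.x;res[k]=p.tolist();print(k,np.round(p[:2],4),np.degrees(p[2]).round(2),round(best.fun,3),[round(-cost(p),3)])
    row=[]
    for n in("top","side"):
        o=proj(n,w(p,np.array([[0,0,.09]])))[0].round()-[33,36]
        o=np.maximum(o,0).astype(int);im=cv2.resize(ims[n][o[1]:o[1]+72,o[0]:o[0]+66],(264,288),interpolation=3)
        draw(im,n,E,p,4,o,(0,0,255));row.append(im)
    tile.append(np.vstack(row))
json.dump(res,open("fit.json","w"));cv2.imwrite("pics/fit.png",np.hstack(tile))
E
python3 fit.py
```

```text
rack [ 0.6014 -0.3154] 17.91 -1.205 [np.float32(1.205)]
stand [0.4921 0.0805] 53.82 -1.05 [np.float32(1.05)]
holder [0.465  0.2571] 100.8 -0.772 [np.float32(0.772)]
```

View pics/fit.png

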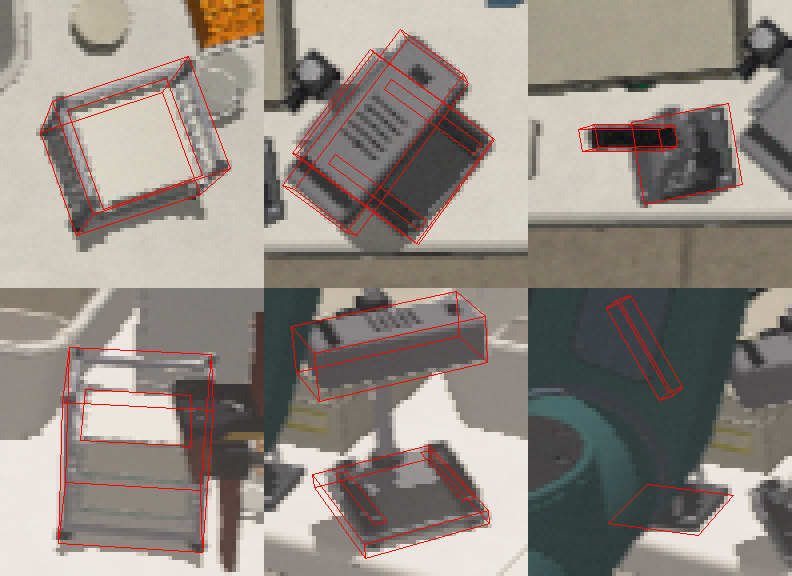

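The rack and stand fits agree in both views (heights check out). The holder is only seen from the top so far, so I'll move to a pre-grasp pose above the handle and look at it again from the side.

```bash
cat >> h.py <<'E'
F=json.load(open("fit.json"))
def Tm(p,z=0):
    M=np.eye(4);M[:3,:3]=R.from_euler("z",p[2]).as_matrix();M[:3,3]=[p[0],p[1],z];return M
TL=np.eye(4) # tool (TCP) in lifter frame, tool along the handle
TL[:3,:3]=np.array([[.8192,0,.5736],[0,-1,0],[.5736,0,-.8192]]);TL[:3,3]=np.array([-.109,0,.071])+.019*TL[:3,2]
def back(T,d): T=T.copy();T[:3,3]-=d*T[:3,2];return T
def cur():
    s=env.sense();M=np.eye(4);M[:3,:3]=R.from_euler("xyz",s["tool_rot"],degrees=True).as_matrix();M[:3,3]=s["tcp_pos"];return M,s
def row(T,T0=None):
    T0=cur()[0] if T0 is None else T0
    D=np.linalg.inv(T0)@T;return np.r_[D[:3,3]*100,R.from_matrix(D[:3,:3]).as_rotvec()].round(3).tolist()
E
python3 - <<'E'
from h import *
G=Tm(F["holder"])@lifterframe()@TL
print(G.round(3))
v=cur()[0];v[:3,3]=[.45,-.3,.42]
print(row(v),row(back(G,.11)))
E
```

```text
[[-0.17   0.982  0.079  0.465]
 [ 0.89   0.187 -0.415  0.256]
 [-0.423  0.    -0.906  0.168]
 [ 0.     0.     0.     1.   ]]
[28.179, -13.836, -19.735, 0.0, 0.0, -0.0] [54.109, -68.139, -4.467, -0.289, -0.37, -1.302]
```

```bash
python3 -m pendant '[1,28,-14,-20,0,0,0, 1,28,-14,-20,0,0,0, 1,28,-14,-20,0,0,0, 1,28,-14,-20,0,0,0, 1,28,-14,-20,0,0,0, 1,28,-14,-20,0,0,0, 1,28,-14,-20,0,0,0, 1,40,-42,-20,-0.15,-0.2,-0.7, 1,40,-42,-20,-0.15,-0.2,-0.7, 1,40,-42,-20,-0.15,-0.2,-0.7, 1,40,-42,-20,-0.15,-0.2,-0.7, 1,40,-42,-20,-0.15,-0.2,-0.7, 1,40,-42,-20,-0.15,-0.2,-0.7, 1,54.1,-68.1,-8,-0.289,-0.37,-1.3, 1,54.1,-68.1,-8,-0.289,-0.37,-1.3, 1,54.1,-68.1,-8,-0.289,-0.37,-1.3, 1,54.1,-68.1,-8,-0.289,-0.37,-1.3, 1,54.1,-68.1,-8,-0.289,-0.37,-1.3, 1,54.1,-68.1,-8,-0.289,-0.37,-1.3, 1,54.1,-68.1,-8,-0.289,-0.37,-1.3]'
python3 - <<'E'
from h import *
print(row(back(Tm(F["holder"])@lifterframe()@TL,.11)),cur()[1]["q"])
im=env.camera("side");cv2.imwrite("pics/side2.png",im[:,:,::-1])
for l in("lifter_grip","holder","lifter"):print(l,[(round(d["confidence"],2),np.round(d["position"])) for d in env.outline_of("side",l)])
E
```

```text
time_s: 2.97
tcp_pos: [0.4468, 0.1794, 0.3349]
tool_rot: [180.0, 25.0, 100.9]
force: [2.4, 0.2, 0.3]
opening: 1.001
finger_force: 0.0
[13.585, 3.248, 1.114, 0.001, 0.001, 0.001] [ 31.6739067   11.65659294  88.16793795 -23.3090606   89.59587962
  22.92552538]
lifter_grip [(0.72, array([307., 229.])), (0.6, array([161., 182.]))]
holder [(0.73, array([171., 216.])), (0.73, array([308., 220.]))]
lifter [(0.62, array([338., 221.])), (0.56, array([163., 178.]))]
```

```bash
python3 - <<'E'
from h import *
im=cv2.imread("pics/side2.png");o=np.array([120,120]);S=6
a=cv2.resize(im[120:240,120:250],None,fx=S,fy=S,interpolation=3)[:600]
b=a.copy();draw(b,"side",MODEL["holder"],F["holder"],S,o,(0,0,255))
cv2.imwrite("pics/s3.png",cv2.resize(b,(780,600)))
E
```

```text
(no output)
```

View pics/s3.png

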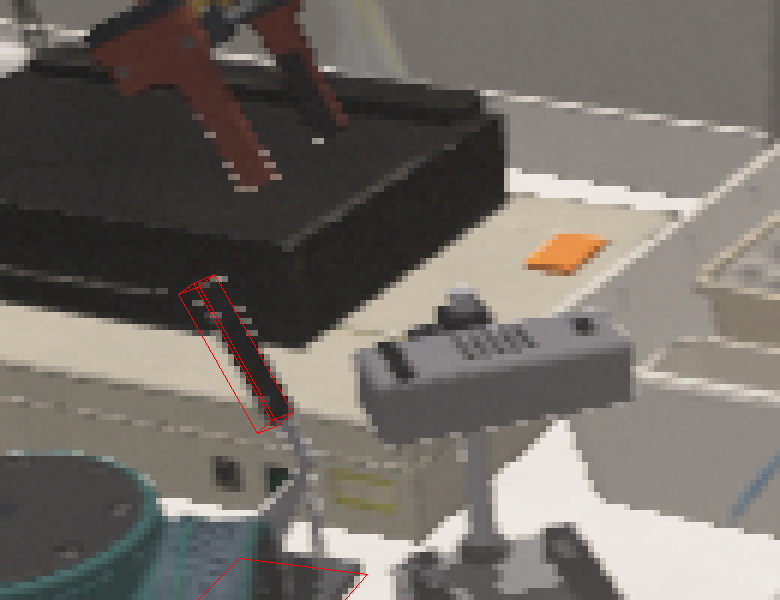

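The black grip is clear in the side view from (154,167) to (167,190); the model sits about 1.5 px to its left. I'll refit the holder on both views.

```bash
python3 - <<'E'
from h import *
ims={"side":cv2.imread("pics/side2.png"),"top":cv2.imread("pics/top0.png")}
D={n:i.max(2).astype(np.float32) for n,i in ims.items()}
G={n:grad(i) for n,i in ims.items()};G={n:np.minimum(g,np.percentile(g,97)) for n,g in G.items()}
T=np.linspace(0,1,25)[:,None];H=handle();V=np.array([q for e in H for q in e])
foot=np.vstack([a+(b-a)*T for a,b in MODEL["holder"][:4]])
def sil(n,W):
    m=np.zeros((384*8,512*8),np.uint8);hull=cv2.convexHull(np.int32((proj(n,W)+.5)*8));cv2.fillConvexPoly(m,hull,1)
    return cv2.resize(m.astype(np.float32),(512,384),interpolation=cv2.INTER_AREA)
# render compare: handle dark(25) vs rest of picture bright: evaluate in a window, darkness threshold
roi={"top":(slice(210,232),slice(130,175)),"side":(slice(160,200),slice(145,180))}
dark={"top":np.clip((120-D["top"])/80,0,1),"side":np.clip((75-D["side"])/30,0,1)}
print((D["top"][214:230:2,132:176:3]).astype(int));print(D["side"][164:194:3,150:176:2].astype(int))
def cost(p,full=False):
    a=sil("top",w(p,V));r=roi["top"];c1=np.abs(a[r]-dark["top"][r]).clip(0,1)
    # pocket shadow right of the handle ignored
    e=[-map_coordinates(G[n],proj(n,w(p,P))[:,::-1].T,order=1).mean()/G[n].max() for n,P in(("top",foot),("top",np.vstack([x+(y-x)*T for x,y in H])),("side",np.vstack([x+(y-x)*T for x,y in H])))]
    return e if full else 0.7*e[0]+e[1]+e[2]
p0=F["holder"];best=None
for dx in(-.006,0,.006):
  for dy in(-.006,0,.006):
    for da in(-.12,-.06,0):
      q=np.array(p0)+[dx,dy,da]
      s=minimize(cost,q,method="Nelder-Mead",options=dict(initial_simplex=[q,q+[.005,0,0],q+[0,.005,0],q+[0,0,.05]]))
      if best is None or s.fun<best.fun:best=s
print(np.round(best.x,4),np.degrees(best.x[2]),best.fun,cost(p0),cost(best.x,1))
p=best.x;t=[]
for n,o in(("top",(125,195)),("side",(135,155))):
    im=cv2.resize(ims[n][o[1]:o[1]+60,o[0]:o[0]+65],None,fx=6,fy=6,interpolation=3);draw(im,n,MODEL["holder"],p,6,o,(0,0,255));t.append(im)
cv2.imwrite("pics/f3.png",np.hstack(t));F["holder"]=p.tolist();json.dump(F,open("fit.json","w"))
E
```

```text
[[211 211 211 213 213 212 212 215 193  88 180 144  95  88 213]
 [210 212 212 209 213 214 208 212  98  81 132  67  84 126 213]
 [213 211 210 114  98 117  50  74  87  70  96  81  84  82 177]
 [208 212 166  32  34  22  24  24  28  28  86  69  40  82 172]
 [209 207 186  31  26  28  24  22  16  29  69  84  43  83 173]
 [206 210 213  80 137 124  52  51  80  86  82 103  43  72  72]
 [208 210 209 212 210 214  90  79  98  93  71  59  49  45  75]
 [212 211 211 212 211 213 107  81 104  73  70 100  41  47  74]]
[[ 36  31  35  37  37  36  36  37  39  39  43  39  41]
 [ 34  37  78  40  38  40  37  40  38  40  40  39  40]
 [ 37 101  39  39  40  40  37  40  39  39  42  40  39]
 [ 37  37  45  59  39 103  37  40  40  41  41  39  40]
 [198 198 198 130  40  41  40  41  43  40  42  88 199]
 [198 198 199 199 155  40  39 143 200 200 201 201 200]
 [200 201 200 200 199 115  39  40 169 199 200 202 201]
 [159 175 186 196 198 197  45  42  42 200 199 200 200]
 [125 121 123 124 124 123 115  42  42  79 174 181 200]
 [151 136 124 124 123 124 125 123 122  97 124 125 125]]
[0.465  0.2583 1.7532] 100.44932662340075 -1.7956533432006836 -1.7902526 [np.float32(-0.84008527), np.float32(-0.74745435), np.float32(-0.46013921)]
```

View pics/f3.png

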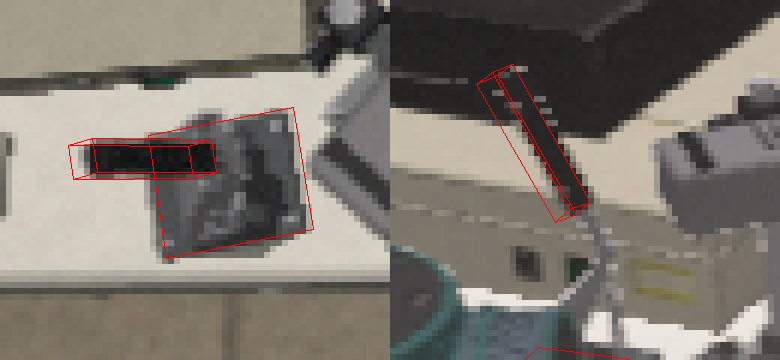

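```bash
python3 - <<'E'
from h import *
from scipy.optimize import differential_evolution
S=cv2.imread("pics/side2.png").max(2).astype(float);Tt=cv2.imread("pics/top0.png").max(2).astype(float)
bt=np.full_like(Tt,85);bt[:,:150]=210
at=np.clip((bt-Tt)/(bt-25),0,1)[212:230,130:165]
bs=np.tile(np.where(np.arange(384)<186.5,199,124)[:,None],(1,512));as_=np.clip((bs-S)/(bs-41),0,1)[177:194,150:176]
th=np.linspace(0,2*np.pi,17)[:-1]
def pts(v,r=.0095):
    x,y,z,l,a=v;d=np.array([np.sin(l)*np.cos(a),np.sin(l)*np.sin(a),np.cos(l)])
    e2=np.array([-np.sin(a),np.cos(a),0]);e1=np.cross(e2,d)
    ring=r*(np.outer(np.cos(th),e1)+np.outer(np.sin(th),e2))
    return np.vstack([np.array([x,y,z])+ring,np.array([x,y,z])+.105*d+ring])
def sil(n,P,r0,r1,c0,c1):
    m=np.zeros(((r1-r0)*8,(c1-c0)*8),np.uint8);u=np.int32((proj(n,P)+.5-[c0,r0])*8);cv2.fillConvexPoly(m,cv2.convexHull(u),255)
    return cv2.resize(m,(c1-c0,r1-r0),interpolation=cv2.INTER_AREA)/255.
def cost(v):
    P=pts(v);return ((sil("top",P,212,230,130,165)-at)**2).sum()+((sil("side",P,177,194,150,176)-as_)**2).sum()
G=Tm(F["holder"])@lifterframe()
b0=(G@[-.06-.574*.03,0,.0015+.819*.03,1])[:3]
bd=[(b0[0]-.02,b0[0]+.02),(b0[1]-.025,b0[1]+.025),(b0[2]-.02,b0[2]+.02),(.2,.65),(1.4,2.0)]
s=differential_evolution(cost,bd,seed=1,maxiter=150,popsize=20)
v=s.x;d=np.array([np.sin(v[3])*np.cos(v[4]),np.sin(v[3])*np.sin(v[4]),np.cos(v[3])])
print("model b",b0.round(4),"fit",v[:3].round(4),"lean,az",np.degrees(v[3:]).round(1),s.fun,cost([*b0,np.radians(25),F["holder"][2]]))
print("grip",(v[:3]+.055*d).round(4),"model",(G@[-.109,0,.071,1])[:3].round(4))
E
```

```text
model b [0.4679 0.2425 0.1349] fit [0.4677 0.2363 0.1408] lean,az [ 22.  102.8] 16.17256695595618 64.59677732057207
grip [0.4631 0.2564 0.1917] model [0.4638 0.2652 0.1849]
```

```bash
python3 - <<'E'
from h import *
l,a=np.radians(23),np.radians(101)
G=np.eye(4);z=-np.array([np.sin(l)*np.cos(a),np.sin(l)*np.sin(a),np.cos(l)])
y=np.array([np.sin(a),-np.cos(a),0]);G[:3,:3]=np.c_[np.cross(y,z),y,z];G[:3,3]=np.array([.4635,.258,.190])+.019*z
json.dump(G.tolist(),open("grasp.json","w"))
print(row(back(G,.09)),row(G),np.linalg.inv(G)[:3,:3]@[0,0,1])
E
```

```text
[12.774, 3.052, 2.812, -0.002, 0.036, -0.003] [13.096, 3.068, 11.807, -0.002, 0.036, -0.003] [-0.39073113  0.         -0.92050485]
```

```bash
python3 -m pendant '[1,12.8,3.05,2.8,0,0.036,0, 1,12.8,3.05,2.8,0,0.036,0, 1,12.8,3.05,2.8,0,0.036,0, 1,12.8,3.05,2.8,0,0.036,0, 1,12.8,3.05,2.8,0,0.036,0, 1,13.1,3.07,5.8,0,0.036,0, 1,13.1,3.07,8.8,0,0.036,0, 1,13.1,3.07,11.8,0,0.036,0, 1,13.1,3.07,11.8,0,0.036,0, 1,13.1,3.07,11.8,0,0.036,0, 0.1,13.1,3.07,11.8,0,0.036,0, -0.5,13.1,3.07,11.8,0,0.036,0, -1,13.1,3.07,11.8,0,0.036,0, -1,13.1,3.07,11.8,0,0.036,0, -1,13.1,3.07,11.8,0,0.036,0, -1,13.1,3.07,11.8,0,0.036,0, -1,13.1,3.07,11.8,0,0.036,0, -1,13.1,3.07,11.8,0,0.036,0]'
```

```text
time_s: 4.67
tcp_pos: [0.4654, 0.2502, 0.1732]
tool_rot: [180.0, 22.9, 100.7]
force: [-1.7, 0.4, -1.2]
opening: 0.434
finger_force: 0.0
```

```bash
python3 -m pendant '[-1,0,0,0,0,0,0,-1,0,0,0,0,0,0,-1,0,0,0,0,0,0,-1,0,0,0,0,0,0,-1,0,0,0,0,0,0,-1,0,0,0,0,0,0,-1,0,0,0,0,0,0,-1,0,0,0,0,0,0]'
python3 - <<'E'
from h import *
print(row(np.array(json.load(open("grasp.json")))))
# extraction direction: lifter -x
Lf=Tm(F["holder"])@lifterframe()
print("tool-frame extraction dir",cur()[0][:3,:3].T@(-Lf[:3,0]))
E
```

```text
time_s: 5.33
tcp_pos: [0.4654, 0.2501, 0.1731]
tool_rot: [180.0, 22.9, 100.7]
force: [0.3, 0.7, -0.6]
opening: 0.226
finger_force: 30.0
[0.082, -0.033, 0.024, -0.002, -0.001, -0.005]
tool-frame extraction dir [-0.79797834 -0.00157103 -0.60264758]
```

```bash
python3 -m pendant '[-1,-1.2,0,-0.9,0,0,0,-1,-2.4,0,-1.8,0,0,0,-1,-3.6,0,-2.7,0,0,0,-1,-4.8,0,-3.6,0,0,0,-1,-6,0,-4.5,0,0,0,-1,-7.2,0,-5.4,0,0,0,-1,-8.8,0,-6.6,0,0,0,-1,-10.4,0,-7.8,0,0,0,-1,-10.4,0,-12,0,0,0,-1,-10.4,0,-12,0,0,0]'
python3 - <<'E'
from h import *
print(cur()[0].round(3),cur()[1]["q"])
E
```

```text
time_s: 6.17
tcp_pos: [0.477, 0.2035, 0.3313]
tool_rot: [179.3, 22.7, 100.4]
force: [1.6, 0.7, -1.0]
opening: 0.221
finger_force: 30.0
[[-0.166  0.983  0.081  0.477]
 [ 0.907  0.185 -0.378  0.203]
 [-0.386  0.011 -0.922  0.331]
 [ 0.     0.     0.     1.   ]] [ 30.93391544  14.14961206  84.49491668 -21.47010107  89.11127963
  22.21570159]
```

```bash
python3 - <<'E'
from h import *
T0=cur()[0]
def lt(base,x,z,y=0):
    L=Tm(F[base]);O=np.eye(4);O[:3,3]=[x,y,z];return L@O@TL
H=lt("rack",-.20,.20)
W1=T0.copy();W1[:3,3]+=[0,0.0,.15]
W2=T0.copy();W2[:3,:3]=H[:3,:3];W2[:3,3]=[.42,0.,.45]
print("H",H.round(3)[:3,3]);
for W in(W1,W2,H):print(row(W))
E
```

```text
H [ 0.318 -0.407  0.255]
[-5.796, 0.163, -13.834, 0.0, -0.0, 0.0]
[-22.098, -9.229, -3.724, -0.151, 0.813, 1.489]
[-49.805, -27.016, 28.771, -0.151, 0.813, 1.489]
```

```bash
python3 -m pendant '[-1,-5.8,0,-13.8,0,0,0,-1,-5.8,0,-13.8,0,0,0,-1,-5.8,0,-13.8,0,0,0,-1,-5.8,0,-13.8,0,0,0,-1,-22,-9,-3.7,-0.151,0.813,1.489,-1,-22,-9,-3.7,-0.151,0.813,1.489,-1,-22,-9,-3.7,-0.151,0.813,1.489,-1,-22,-9,-3.7,-0.151,0.813,1.489,-1,-22,-9,-3.7,-0.151,0.813,1.489,-1,-22,-9,-3.7,-0.151,0.813,1.489,-1,-22,-9,-3.7,-0.151,0.813,1.489,-1,-22,-9,-3.7,-0.151,0.813,1.489,-1,-32,-15.5,8,-0.151,0.813,1.489,-1,-32,-15.5,8,-0.151,0.813,1.489,-1,-32,-15.5,8,-0.151,0.813,1.489,-1,-49.8,-27,28.8,-0.151,0.813,1.489,-1,-49.8,-27,28.8,-0.151,0.813,1.489,-1,-49.8,-27,28.8,-0.151,0.813,1.489,-1,-49.8,-27,28.8,-0.151,0.813,1.489,-1,-49.8,-27,28.8,-0.151,0.813,1.489]'
python3 - <<'E'
from h import *
H=Tm(F["rack"]);O=np.eye(4);O[:3,3]=[-.2,0,.2]
print(row(H@O@TL),cur()[1]["q"])
E
```

```text
time_s: 7.83
tcp_pos: [0.3565, -0.2419, 0.3298]
tool_rot: [179.8, -34.5, 17.6]
force: [-0.3, 0.0, -2.3]
opening: 0.231
finger_force: 30.0
[-11.383, 14.561, 1.241, 0.006, 0.008, -0.004] [-75.5333606   -4.62105072 111.25307056  35.3673426   77.96042502
 -12.14805538]
```

```bash
python3 -m pendant '[-1,-11.4,14.6,1.2,0,0.008,0,-1,-11.4,14.6,1.2,0,0.008,0,-1,-11.4,14.6,1.2,0,0.008,0,-1,-11.4,14.6,1.2,0,0.008,0,-1,-11.4,14.6,1.2,0,0.008,0,-1,-11.4,14.6,1.2,0,0.008,0,-1,-11.4,14.6,1.2,0,0.008,0]'
python3 - <<'E'
from h import *
T=cur()[0];print(T[:3,3],cur()[1]["q"])
L=T@np.linalg.inv(TL)
print(L.round(3))
t=[]
E=[(a,b) for a,b in rect(-45,45,-30,30,2.5)]
for n in("top","side"):
    im=env.camera(n)[:,:,::-1].copy();cv2.imwrite(f"pics/{n}4.png",im)
    o=(proj(n,L[:3,3])[0]-[33,30]).round().astype(int)
    a=cv2.resize(im[o[1]:o[1]+80,o[0]:o[0]+66],None,fx=6,fy=6,interpolation=3)
    for p,q in E:
        u=(proj(n,np.array([p,q])@L[:3,:3].T+L[:3,3])-o+.5)*6;cv2.line(a,tuple(np.int32(u[0])),tuple(np.int32(u[1])),(0,0,255),1)
    t.append(a)
cv2.imwrite("pics/l4.png",np.hstack(t))
E
```

```text
time_s: 8.42
tcp_pos: [0.3199, -0.4069, 0.256]
tool_rot: [179.9, -34.9, 17.9]
force: [0.8, 0.2, -1.0]
opening: 0.228
finger_force: 30.0
[ 0.31992558 -0.40686118  0.25602483] [-84.78335859  13.43646092 102.73002937  35.17805104  75.50649715
 -25.3312746 ]
[[ 0.952 -0.307  0.002  0.413]
 [ 0.307  0.952  0.002 -0.377]
 [-0.003 -0.001  1.     0.2  ]
 [ 0.     0.     0.     1.   ]]
```

View pics/l4.png

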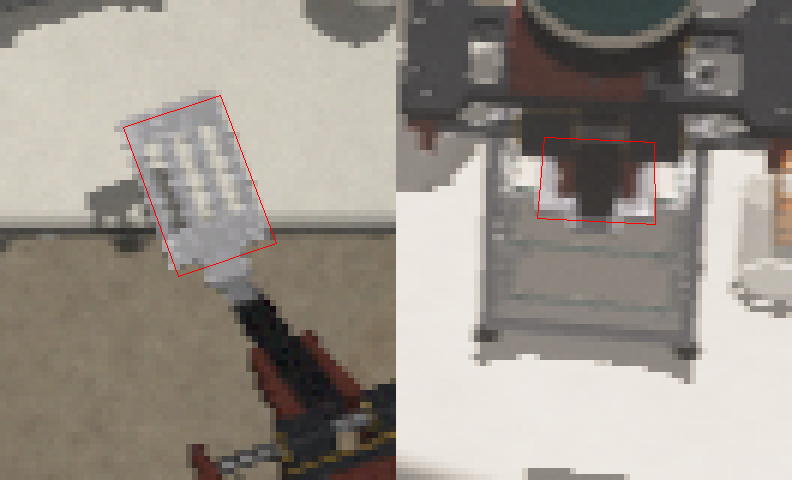

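The blade hangs level and within about 1 px of the prediction: top view corners near (125,127) and (272,240) of the crop, side view rear edge at row 222 against 220 predicted. I'll quantify the small remaining offset.

```bash
python3 - <<'E'
from h import *
L=cur()[0]@np.linalg.inv(TL)
ims={n:cv2.imread(f"pics/{n}4.png") for n in("top","side")}
G={n:grad(i) for n,i in ims.items()}
t=np.linspace(.05,.95,40)[:,None]
def ln(a,b):a=np.array(a)/1e3;b=np.array(b)/1e3;return a+(b-a)*t
rear=np.vstack([ln([-45,-30,1],[-45,-14,1]),ln([-45,14,1],[-45,30,1])])
rec=np.vstack([ln([45,-30,1],[45,30,1]),ln([-45,-30,1],[45,-30,1]),ln([-45,30,1],[45,30,1]),rear])
def val(n,P,dx,dy,dz,yaw=0,d=0):
    Rr=R.from_euler("zy",[yaw,-d]).as_matrix();c=np.array([-.109,0,.071])
    Q=((P-c)@Rr.T+c+[dx,dy,dz])@L[:3,:3].T+L[:3,3]
    g=np.minimum(G[n],np.percentile(G[n],98));return map_coordinates(g,proj(n,Q)[:,::-1].T,order=1).mean()
best=max(((val("top",rec,a,b,0,c),a,b,c) for a in np.arange(-.012,.0121,.001) for b in np.arange(-.006,.0061,.001) for c in np.arange(-.06,.061,.02)));print("top",best)
for z in np.arange(-.01,.0101,.002):print(round(z,3),round(float(val("side",rear,best[1],best[2],z,best[3])),0),end=" | ")
print()
# front edge profile in the top image for dx
for x in np.arange(-.012,.0121,.002):print(round(x,3),[round(float(val("top",ln(*e),x,best[2],0,best[3]))) for e in(([45,-30,1],[45,30,1]),)],round(float(val("top",rear,x,best[2],0,best[3]))),end=" | ")
E
```

```text
top (np.float32(170.44238), np.float64(0.004000000000000014), np.float64(-0.002), np.float64(0.020000000000000018))
-0.01 24.0 | -0.008 25.0 | -0.006 36.0 | -0.004 71.0 | -0.002 121.0 | 0.0 194.0 | 0.002 218.0 | 0.004 216.0 | 0.006 201.0 | 0.008 201.0 | 0.01 246.0 | 
-0.012 [72] 32 | -0.01 [60] 40 | -0.008 [50] 46 | -0.006 [52] 51 | -0.004 [73] 60 | -0.002 [106] 79 | 0.0 [140] 111 | 0.002 [164] 148 | 0.004 [163] 170 | 0.006 [135] 165 | 0.008 [92] 138 | 0.01 [53] 104 | 0.012 [27] 82 |
```

Both offsets are consistent with about 2° nose-up and no slip. I'll correct the tool-to-lifter transform, then lower and insert.

```bash
cat >> h.py <<'E'
def setTL(d):
    c=np.array([-.109,0,.071]);M=np.eye(4);M[:3,:3]=R.from_euler("y",d).as_matrix();M[:3,3]=c-M[:3,:3]@c;return M@TL
TL=setTL(.038)
def lt(base,x,z,y=0):
    O=np.eye(4);O[:3,3]=[x,y,z];return Tm(F[base])@O@TL
E
python3 - <<'E'
from h import *
for x,z in((-.20,.12),(-.2,.046),(-.1,.046),(-.003,.046)):print(row(lt("rack",x,z,.001)))
for l in("bottle_white","bottle_small","beaker_clear"):pass
E
```

```text
[-5.006, -0.032, 6.488, 0.001, -0.036, 0.002]
[-9.236, -0.048, 12.559, 0.001, -0.036, 0.002]
[-1.032, -0.037, 18.276, 0.001, -0.036, 0.002]
[6.927, -0.026, 23.822, 0.001, -0.036, 0.002]
```

```bash
python3 -m pendant '[-1,-2,0,2.5,0,-0.036,0,-1,-4,0,5.2,0,-0.036,0,-1,-6,0,8,0,-0.036,0,-1,-8,0,10.8,0,-0.036,0,-1,-9.2,0,12.5,0,-0.036,0,-1,-9.2,0,12.5,0,-0.036,0,-1,-9.2,0,12.5,0,-0.036,0]'
python3 - <<'E'
from h import *
for x,z in((-.2,.046),(-.1,.046),(-.003,.046)):print(row(lt("rack",x,z,.001)))
print(cur()[1]["q"])
E
```

```text
time_s: 9.1
tcp_pos: [0.3176, -0.4066, 0.1019]
tool_rot: [179.9, -32.9, 18.0]
force: [1.0, -0.9, -1.1]
opening: 0.223
finger_force: 30.0
[-0.099, -0.05, 0.041, 0.0, -0.001, 0.001]
[8.301, -0.039, 5.467, 0.0, -0.001, 0.001]
[16.449, -0.029, 10.73, 0.0, -0.001, 0.001]
[-83.76506876  25.92660736 111.13114023  39.1599749   57.29971062
 -37.64510591]
```

```bash
python3 -m pendant '[-1,1.2,0,0.8,0,0,0,-1,2.5,0,1.7,0,0,0,-1,3.7,0,2.5,0,0,0,-1,5,0,3.3,0,0,0,-1,6.2,0,4.1,0,0,0,-1,7.5,0,4.9,0,0,0,-1,8.7,0,5.7,0,0,0,-1,10,0,6.5,0,0,0,-1,10,0,6.5,0,0,0]'
python3 - <<'E'
from h import *
print(row(lt("rack",-.003,.046,.001)),cur()[1]["moment"])
L=cur()[0]@np.linalg.inv(TL)
im=env.camera("side")[:,:,::-1].copy();cv2.imwrite("pics/side5.png",im)
im2=env.camera("top")[:,:,::-1].copy();cv2.imwrite("pics/top5.png",im2)
o=np.array([270,180]);a=cv2.resize(im[180:255,270:340],None,fx=6,fy=6,interpolation=3)
o2=np.array([275,165]);b=cv2.resize(im2[165:240,275:340],None,fx=6,fy=6,interpolation=3)
for A,n,oo in((a,"side",o),(b,"top",o2)):
  for p,q in rect(-45,45,-30,30,2.5):
    u=(proj(n,np.array([p,q])@L[:3,:3].T+L[:3,3])-oo+.5)*6;cv2.line(A,tuple(np.int32(u[0])),tuple(np.int32(u[1])),(0,0,255),1)
  draw(A,n,rect(-50,50,-50,50,66)+rect(-56,56,-67,67,150)+rect(-56,56,-67,67,0),F["rack"],6,oo,(0,200,0))
cv2.imwrite("pics/l5.png",np.hstack([a,b]))
E
```

```text
time_s: 9.85
tcp_pos: [0.4332, -0.3709, 0.104]
tool_rot: [179.6, -32.9, 18.3]
force: [-0.4, 1.1, -1.7]
opening: 0.225
finger_force: 30.0
[6.171, -0.19, 4.346, 0.004, -0.002, 0.006] [-0.11324544  0.48150991  0.02955036]
```

View pics/l5.png

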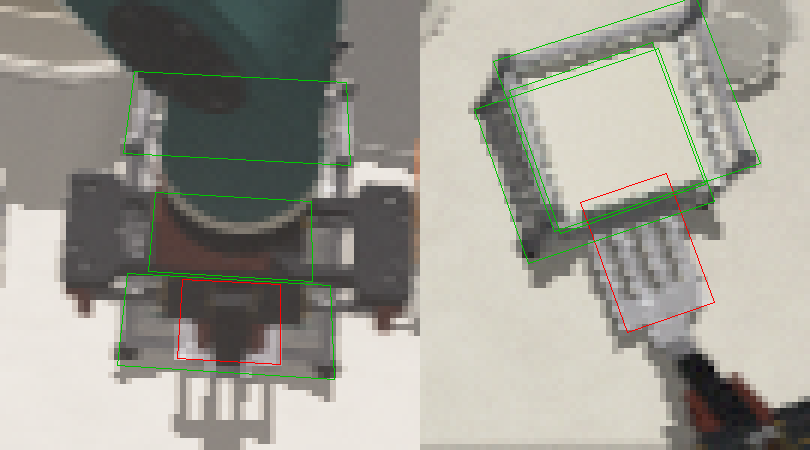

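```bash
python3 -m pendant '[-1,1.2,0,0.8,0,0,0,-1,2.4,0,1.6,0,0,0,-1,3.6,-0.1,2.5,0,0,0.003,-1,4.8,-0.1,3.3,0,0,0.005,-1,6.2,-0.2,4.3,0.003,0,0.005,-1,6.2,-0.2,4.3,0.003,0,0.005,-1,6.2,-0.2,4.3,0.003,0,0.005]'
python3 - <<'E'
from h import *
T=cur()[0];print(row(lt("rack",-.003,.046,.001)),cur()[1]["force"],cur()[1]["moment"])
print("up dir in tool",T[:3,:3].T@[0,0,1])
E
```

```text
time_s: 10.53
tcp_pos: [0.5017, -0.3464, 0.0991]
tool_rot: [-179.9, -32.8, 17.8]
force: [0.0, -0.3, -1.5]
opening: 0.226
finger_force: 30.0
[0.338, 0.009, -0.016, -0.0, 0.0, -0.002] [ 0.0467883  -0.33517522 -1.52296408] [-0.10589023  0.51350821 -0.02071795]
up dir in tool [ 0.54198135 -0.0013684  -0.8403894 ]
```

```bash
python3 -m pendant '[-1,0.5,0,-0.4,0,0,0,-1,0.8,0,-0.8,0,0,0,-1,1,0,-1.1,0,0,0,-1,1,0,-1.1,0,0,0,-1,1,0,-1.1,0,0,0]'
python3 - <<'E'
from h import *
print(row(lt("rack",-.003,.059,.001)),cur()[1]["force"],cur()[1]["moment"])
E
python3 -m pendant '[-1,0.1,0,-0.15,0,0,0,-1,0.2,0,-0.3,0,0,0,-1,0.3,0,-0.45,0,0,0,-1,0.4,0,-0.6,0,0,0,-1,0.5,0,-0.75,0,0,0,-1,0.6,0,-0.9,0,0,0,-1,0.7,0,-1.05,0,0,0,-1,0.8,0,-1.2,0,0,0,-1,0.8,0,-1.2,0,0,0,-1,0.8,0,-1.2,0,0,0]'
python3 - <<'E'
from h import *
T=cur()[0];print(row(lt("rack",-.003,.0735,.001)),cur()[1]["force"],cur()[1]["moment"],T[:3,3])
L=T@np.linalg.inv(TL);print(np.linalg.inv(Tm(F["rack"]))@L[:,3],L[:3,0])
t=[]
for n,r in(("side",(slice(170,245),slice(270,340))),("top",(slice(160,235),slice(275,340)))):
    im=env.camera(n)[:,:,::-1].copy();cv2.imwrite(f"pics/{n}6.png",im);t.append(cv2.resize(im[r],None,fx=5.8,fy=5.8,interpolation=3))
cv2.imwrite("pics/l6.png",np.hstack(t))
E
```

```text
time_s: 10.95
tcp_pos: [0.5038, -0.3461, 0.1135]
tool_rot: [-179.9, -32.8, 17.7]
force: [-0.1, -0.5, -1.1]
opening: 0.228
finger_force: 30.0
[0.081, -0.026, -0.016, 0.0, 0.0, -0.003] [-0.07279296 -0.45707378 -1.06985483] [-0.15361556  0.4694498  -0.0269464 ]
time_s: 11.78
tcp_pos: [0.5042, -0.3456, 0.1274]
tool_rot: [-179.8, -32.8, 17.7]
force: [0.4, -0.9, -2.3]
opening: 0.224
finger_force: 30.0
[0.065, 0.014, -0.095, -0.001, 0.0, -0.003] [ 0.36503128 -0.86054043 -2.28530874] [-0.22437496  0.67124719 -0.0106645 ] [ 0.50422517 -0.34555337  0.12737837]
[-0.0030519   0.00106011  0.07231819  1.        ] [ 9.52202788e-01  3.05293570e-01 -3.12818704e-04]
```

View pics/l6.png

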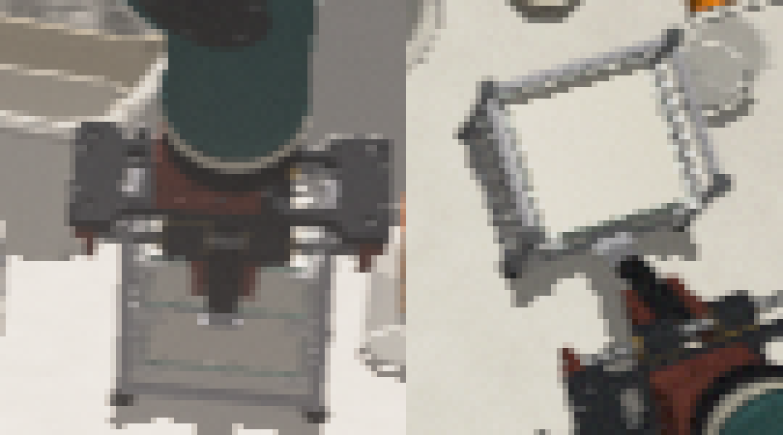

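The side view shows the tiers empty under the gripper and the top plate undisturbed; force (+1.2 N) and moment confirm the plate rides on the blade. The stand is close in, so I fit the arm kinematics from recorded poses to check reach there.

```bash
cat > kin.py <<'E'
from h import *
from scipy.optimize import least_squares
M,s=cur()
D=[([-71.685,20.556,86.54,0,72.91,-6.594],[.25268,-.54416,.22264],[-180,0,24.909]),
([31.674,11.657,88.168,-23.309,89.596,22.926],[.4468,.1794,.3349],[180,25,100.9]),
([30.934,14.15,84.495,-21.47,89.111,22.216],[.477,.2035,.3313],[179.3,22.7,100.4]),
([-75.533,-4.621,111.253,35.367,77.96,-12.148],[.3565,-.2419,.3298],[179.8,-34.5,17.6]),
([-84.783,13.436,102.73,35.178,75.506,-25.331],[.31993,-.40686,.25602],[179.9,-34.9,17.9]),
([-83.765,25.927,111.131,39.16,57.3,-37.645],[.3176,-.4066,.1019],[179.9,-32.9,18.0]),
(s["q"],s["tcp_pos"],s["tool_rot"])]
def fk(q,k):
    q=np.radians(q);h,a1,b,L1,a3,L2,d,e,s4,s6,o6=k
    A=R.from_euler("z",q[0]);p=A.apply([a1,b,h]);A=A*R.from_euler("y",q[1]);p=p+A.apply([0,0,L1])
    A=A*R.from_euler("y",q[2]);p=p+A.apply([a3,0,L2]);A=A*R.from_euler("z",s4*q[3])*R.from_euler("y",q[4])
    p=p+A.apply([e,0,d]);return p,A*R.from_euler("z",s6*q[5]+o6)
def resid(k,s4,s6,o6):
    r=[]
    for q,p,ro in D:
        P,A=fk(q,[*k,s4,s6,o6]);r+=[*(P-p),*(.2*(A*R.from_euler("xyz",ro,degrees=True).inv()).as_rotvec())]
    return np.array(r)
if __name__=="__main__":
    best=min((( (o:=least_squares(resid,[.3,0,.07,.45,0,.4,.25,0],args=(a,b,c))).cost,a,b,c,o.x.tolist()) for a in(-1,1) for b in(-1,1) for c in(0,np.pi/2,-np.pi/2,np.pi)),key=lambda v:v[0])
    print(best[0],best[1:4],np.round(best[4],3));print(np.abs(resid(np.array(best[4]),*best[1:4])).reshape(-1,6).round(3).tolist())
    json.dump([*best[4],*best[1:4]],open("kin.json","w"))
E
python3 kin.py
```

```text
1.0495413225948672e-07 (1, 1, 1.5707963267948966) [0.266 0.    0.069 0.611 0.112 0.434 0.381 0.   ]
[[0.0, 0.0, 0.0, 0.0, 0.0, 0.0], [0.0, 0.0, 0.0, 0.0, 0.0, 0.0], [0.0, 0.0, 0.0, 0.0, 0.0, 0.0], [0.0, 0.0, 0.0, 0.0, 0.0, 0.0], [0.0, 0.0, 0.0, 0.0, 0.0, 0.0], [0.0, 0.0, 0.0, 0.0, 0.0, 0.0], [0.0, 0.0, 0.0, 0.0, 0.0, 0.0]]
```

```bash
cat >> kin.py <<'E'
K=json.load(open("kin.json"))
lo=np.array([-170,-57.5,12.5,-55,11.5,-170]);hi=np.array([170,134.5,136,235,155,170])
def ik(T,q0):
    f=lambda q:(lambda P,A:np.r_[P-T[:3,3],.2*(A*R.from_matrix(T[:3,:3]).inv()).as_rotvec()])(*fk(q,K))
    o=least_squares(f,np.clip(q0,lo+.1,hi-.1),bounds=(lo,hi),x_scale=30.,xtol=1e-12,ftol=1e-12);return o.x,np.abs(o.fun).max()
E
python3 - <<'E'
from kin import *
q0=np.array(s["q"])
for nm in("lt('rack',-.10,.077)","lt('rack',-.2,.077)","lt('rack',-.2,.16)","lt('stand',-.24,.16)","lt('stand',-.24,.06)","lt('stand',-.18,.06)","lt('stand',-.1,.06)","lt('stand',-.003,.06)","lt('stand',-.003,.022)","lt('stand',-.2,.022)"):
    T=eval(nm);q,e=ik(T,q0);print(nm,T[:3,3].round(3),q.round(0),round(e,4))
    if e<1e-3:q0=q
E
```

```text
lt('rack',-.10,.077) [ 0.412 -0.376  0.132] [-72.  23. 109.  41.  55. -26.] 0.0
lt('rack',-.2,.077) [ 0.317 -0.407  0.132] [-84.  23. 110.  37.  61. -34.] 0.0
lt('rack',-.2,.16) [ 0.317 -0.407  0.215] [-84.  16. 105.  34.  70. -27.] 0.0
lt('stand',-.24,.16) [ 0.292 -0.193  0.215] [-75.   9. 115.  26.  79. -49.] 0.0
lt('stand',-.24,.06) [ 0.292 -0.193  0.115] [-75.  20. 121.  28.  64. -57.] 0.0
lt('stand',-.18,.06) [ 0.328 -0.144  0.115] [-67.  18. 124.  32.  60. -53.] 0.0
lt('stand',-.1,.06) [ 0.375 -0.08   0.115] [-56.  17. 127.  38.  55. -47.] 0.0
lt('stand',-.003,.06) [ 0.432 -0.002  0.115] [-40.  17. 127.  46.  49. -38.] 0.0
lt('stand',-.003,.022) [ 0.432 -0.002  0.077] [-40.  22. 128.  51.  44. -46.] 0.0
lt('stand',-.2,.022) [ 0.316 -0.161  0.077] [-70.  24. 125.  33.  56. -58.] 0.0
```

All poses are reachable. Lift 4 mm more and draw straight out gently.

```bash
python3 -m pendant '[-1,0.1,0,-0.15,0,0,0,-1,0.2,0,-0.35,0,0,0,-1,0.2,0,-0.35,0,0,0,-1,0,0,-0.45,0,0,0,-1,-0.4,0,-0.75,0,0,0,-1,-1,0,-1.15,0,0,0,-1,-1.7,0,-1.6,0,0,0,-1,-2.5,0,-2.1,0,0,0,-1,-3.3,0,-2.65,0,0,0,-1,-4.1,0,-3.15,0,0,0,-1,-4.9,0,-3.7,0,0,0,-1,-5.7,0,-4.2,0,0,0,-1,-6.5,0,-4.7,0,0,0,-1,-7.3,0,-5.25,0,0,0,-1,-8.1,0,-5.75,0,0,0,-1,-8.9,0,-6.3,0,0,0,-1,-9.7,0,-6.8,0,0,0,-1,-10.5,0,-7.3,0,0,0,-1,-11.1,0,-7.7,0,0,0,-1,-11.4,0,-7.9,0,0,0]'
python3 - <<'E'
from h import *
T=cur()[0];L=T@np.linalg.inv(TL)
print((np.linalg.inv(Tm(F["rack"]))@L[:,3]).round(4),L[:3,0].round(3),cur()[1]["force"],cur()[1]["moment"])
print(row(lt("rack",-.2,.1)),row(lt("rack",-.2,.16)))
E
```

```text
time_s: 13.55
tcp_pos: [0.3713, -0.3884, 0.1319]
tool_rot: [-179.8, -32.8, 17.6]
force: [-0.5, -0.3, -2.2]
opening: 0.225
finger_force: 30.0
[-0.1428  0.0011  0.0769  1.    ] [ 0.952  0.304 -0.   ] [-0.47227121 -0.30483369 -2.21842888] [-0.22186116  0.60634486 -0.00499222]
[-3.563, 0.135, -5.045, -0.0, 0.0, -0.004] [-0.313, 0.119, -10.088, -0.0, 0.0, -0.004]
```

```bash
python3 -m pendant '[-1,-0.6,0,-0.4,0,0,0,-1,-1.5,0,-1.1,0,0,0,-1,-2.5,0,-2,0,0,0,-1,-3.2,0,-3,0,0,0,-1,-3.3,0,-4.2,0,0,0,-1,-2.8,0,-5.6,0,0,0,-1,-2.1,0,-7,0,0,0,-1,-1.4,0.1,-8.4,0,0,0,-1,-0.7,0.1,-9.4,0,0,0,-1,-0.3,0.1,-10.1,0,0,0,-1,-0.3,0.1,-10.1,0,0,0]'
python3 - <<'E'
from h import *
T=cur()[0];print(cur()[1]["force"],cur()[1]["moment"])
A=lt("rack",-.2,.16);B=lt("stand",-.24,.13)
from scipy.spatial.transform import Slerp
Sl=Slerp([0,1],R.from_matrix([T[:3,:3],B[:3,:3]]))
for u in np.linspace(0,1,19)[1:]:
    v=u*u*(3-2*u);M=np.eye(4);M[:3,:3]=Sl(v).as_matrix();L0=T@np.linalg.inv(TL);L1=B@np.linalg.inv(TL)
    M[:3,3]=0;c=(1-v)*L0[:3,3]+v*L1[:3,3];M[:3,3]=c+ (M[:3,:3]@TL[:3,:3].T)@TL[:3,3]
    print(np.round(row(M,T),2).tolist())
E
```

```text
time_s: 14.47
tcp_pos: [0.3181, -0.4074, 0.2169]
tool_rot: [180.0, -32.8, 17.8]
force: [-0.0, -0.2, -2.2]
opening: 0.226
finger_force: 30.0
[-0.02716872 -0.19014953 -2.22936192] [-0.16465091  0.63476141 -0.03411932]
[0.0, -0.19, 0.03, 0.0, 0.0, -0.0]
[0.0, -0.71, 0.13, 0.01, 0.0, -0.02]
[0.02, -1.54, 0.29, 0.02, 0.0, -0.04]
[0.04, -2.63, 0.5, 0.04, 0.0, -0.07]
[0.08, -3.93, 0.76, 0.06, 0.0, -0.1]
[0.14, -5.41, 1.07, 0.09, 0.0, -0.14]
[0.22, -7.01, 1.41, 0.12, 0.0, -0.18]
[0.33, -8.71, 1.79, 0.14, 0.0, -0.22]
[0.46, -10.46, 2.19, 0.17, 0.0, -0.26]
[0.62, -12.22, 2.6, 0.2, 0.0, -0.31]
[0.79, -13.94, 3.02, 0.23, 0.0, -0.35]
[0.97, -15.59, 3.42, 0.25, 0.0, -0.39]
[1.15, -17.11, 3.81, 0.28, 0.0, -0.43]
[1.32, -18.47, 4.16, 0.3, 0.0, -0.46]
[1.48, -19.6, 4.45, 0.32, 0.0, -0.49]
[1.6, -20.47, 4.68, 0.33, 0.0, -0.51]
[1.68, -21.03, 4.83, 0.34, 0.0, -0.52]
[1.7, -21.23, 4.88, 0.34, 0.0, -0.53]
```

```bash
python3 -m pendant '[-1,0,-0.2,0,0,0,0,-1,0,-0.7,0.1,0.01,0,-0.02,-1,0,-1.5,0.3,0.025,0,-0.04,-1,0,-2.6,0.5,0.043,0,-0.066,-1,0.1,-3.9,0.8,0.065,0,-0.1,-1,0.15,-5.4,1.1,0.09,0,-0.14,-1,0.2,-7,1.4,0.115,0,-0.18,-1,0.3,-8.7,1.8,0.142,0,-0.22,-1,0.45,-10.4,2.2,0.17,0,-0.265,-1,0.6,-12.2,2.6,0.2,0,-0.31,-1,0.8,-13.9,3,0.226,0,-0.35,-1,1,-15.6,3.4,0.252,0,-0.39,-1,1.15,-17.1,3.8,0.276,0,-0.428,-1,1.3,-18.5,4.2,0.297,0,-0.46,-1,1.5,-19.6,4.4,0.315,0,-0.488,-1,1.6,-20.5,4.7,0.33,0,-0.51,-1,1.7,-21,4.8,0.338,0,-0.523,-1,1.7,-21.2,4.9,0.342,0,-0.53,-1,1.7,-21.2,4.9,0.342,0,-0.53]'
python3 - <<'E'
from h import *
T=cur()[0];L=T@np.linalg.inv(TL);print(cur()[1]["force"],cur()[1]["moment"])
print((np.linalg.inv(Tm(F["stand"]))@L[:,3]).round(4),L[:3,0].round(3))
t=[]
for n in("side","top"):
    im=env.camera(n)[:,:,::-1].copy();cv2.imwrite(f"pics/{n}7.png",im)
    P=L[:3,3];o=(proj(n,P)[0]-[33,38]).round().astype(int);o=np.maximum(o,0)
    a=cv2.resize(im[o[1]:o[1]+76,o[0]:o[0]+66],None,fx=6,fy=6,interpolation=3)
    for x in rect(-50,50,-50,50,7.5):
        u=(proj(n,np.array(x)@L[:3,:3].T+L[:3,3])-o+.5)*6;cv2.line(a,tuple(np.int32(u[0])),tuple(np.int32(u[1])),(0,0,255),1)
    t.append(a)
cv2.imwrite("pics/l7.png",np.hstack(t))
for z in(.10,.06):print(row(lt("stand",-.24,z)))
E
```

```text
time_s: 16.05
tcp_pos: [0.2924, -0.192, 0.1838]
tool_rot: [-179.8, -32.9, 53.9]
force: [-0.3, 0.1, -2.5]
opening: 0.224
finger_force: 30.0
[-0.33175089  0.07890515 -2.45095602] [-0.55728129  0.39690526 -0.02219766]
[-2.390e-01  7.000e-04  1.289e-01  1.000e+00] [0.588 0.809 0.001]
[-1.586, -0.013, 2.407, -0.002, -0.001, 0.0]
[-3.757, -0.006, 5.767, -0.002, -0.001, 0.0]
```

View pics/l7.png

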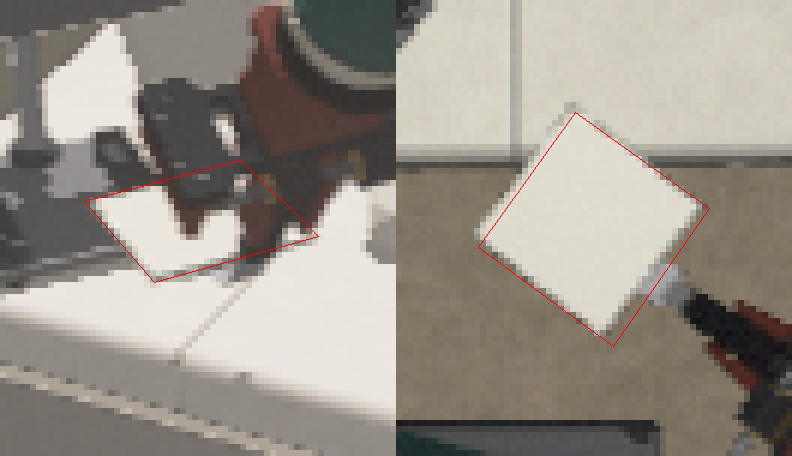

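The plate rides flat and square, in the top crop with corners near (573,107), (480,240), (603,338) and (705,208), slightly forward of centre. I'll measure that offset numerically.

```bash
cat > pf.py <<'E'
from h import *
def pfit(top,L,z=.0075,views=("top",),ims=None):
    t=np.linspace(.04,.96,60)[:,None];e=np.vstack([a+(b-a)*t for a,b in rect(-50,50,-50,50,z*1e3)])
    G={n:grad(ims[n]) for n in views};G={n:np.minimum(g,np.percentile(g,98)) for n,g in G.items()}
    def c(v):
        Rr=R.from_euler("zy",[v[2],-v[4] if len(v)>4 else 0]).as_matrix();Q=(e@Rr.T+[v[0],v[1],v[3] if len(v)>3 else 0])@L[:3,:3].T+L[:3,3]
        return -sum(float(map_coordinates(G[n],proj(n,Q)[:,::-1].T,order=1).mean()) for n in views)
    b=None
    for a in(-.008,0,.008):
        for d in(-.006,0,.006):
            s=minimize(c,[a,d,0],method="Nelder-Mead",options=dict(initial_simplex=[[a,d,0],[a+.004,d,0],[a,d+.004,0],[a,d,.04]]))
            if b is None or s.fun<b.fun:b=s
    return b
E
python3 - <<'E'
from pf import *
L=cur()[0]@np.linalg.inv(TL);ims={n:cv2.imread(f"pics/{n}7.png") for n in("top","side")}
for v in(("top",),("side",),("top","side")):
    b=pfit(1,L,ims=ims,views=v);print(v,b.x.round(4),b.fun)
b=pfit(1,L,z=.005,ims=ims);print(b.x.round(4))
E
```

```text
('top',) [ 0.0073 -0.0013 -0.0417] -304.6807861328125
('side',) [-0.0098  0.0018 -0.11  ] -270.3724060058594
('top', 'side') [ 0.0067 -0.0013 -0.0465] -543.2049407958984
[ 0.0073 -0.0013 -0.0427]
```

```bash
python3 - <<'E'
from h import *
T=np.linspace(0,1,40)[:,None]
E=MODEL["stand"]
vis={"top":[(a,b) for a,b in E[12:24]]+[(a,b) for a,b in E[:12] ] ,"side":E}
for nm,ims in(("0",("top0","side0")),("2",("side2",)),("7",("top7",))):
  for f in ims:
    g=grad(cv2.imread(f"pics/{f}.png"));g=np.minimum(g,np.percentile(g,97));n=f[:-1]
    for part,ed in(("all",E),("lamp",E[12:24]),("base",E[:12]+E[24:])):
        P=np.vstack([a+(b-a)*T for a,b in ed])
        c=lambda p:-float(map_coordinates(g,proj(n,w(p,P))[:,::-1].T,order=1).mean())
        q=np.array(F["stand"]);bs=[minimize(c,q+d,method="Nelder-Mead",options=dict(initial_simplex=[q+d,q+d+[.006,0,0],q+d+[0,.006,0],q+d+[0,0,.04]])) for d in np.array([[0,0,0],[.006,0,0],[-.006,0,0],[0,.006,0],[0,-.006,0],[0,0,.04],[0,0,-.04]])]
        b=min(bs,key=lambda s:s.fun);print(f,part,b.x[:2].round(4),np.degrees(b.x[2]).round(2),round(b.fun))
E
```

```text
top0 all [0.4919 0.0797] 49.96 -232
top0 lamp [0.4974 0.0851] 44.74 -282
top0 base [0.4857 0.0823] 56.23 -225
side0 all [0.5088 0.0836] 45.97 -207
side0 lamp [0.5402 0.1009] 26.16 -172
side0 base [0.5081 0.0828] 46.16 -254
side2 all [0.5089 0.0847] 47.26 -214
side2 lamp [0.5381 0.1162] 42.99 -184
side2 base [0.5081 0.0828] 46.14 -257
top7 all [0.4918 0.0795] 49.95 -230
top7 lamp [0.4974 0.0851] 44.74 -280
top7 base [0.4858 0.0822] 56.11 -224
```

Single-view stand fits disagree in yaw, so I'll refit the stand by silhouette, where the edges are unambiguous, before placing.

```bash
cat > sf.py <<'E'
from h import *
ims={n:cv2.imread(f"pics/{n}0.png") for n in("top","side")}
roi={"top":(172,178,252,238),"side":(160,176,246,238)} # r0,c0,r1,c1
def hullmask(n,boxes,p):
    r0,c0,r1,c1=roi[n];m=np.zeros(((r1-r0)*8,(c1-c0)*8),np.uint8)
    for bx in boxes:
        V=np.array([q for e in box(*bx) for q in e]);u=np.int32((proj(n,w(p,V))+.5-[c0,r0])*8);cv2.fillConvexPoly(m,cv2.convexHull(u),255)
    return cv2.resize(m,(c1-c0,r1-r0),interpolation=cv2.INTER_AREA)/255.
LAMP=(-30,40,-85,85,161,210);BASE=(-60,95,-65,65,0,16)
G=[(-56,56,55,58,0,39.5),(-56,56,-58,-55,0,39.5),(56,60,-58,58,0,39.5)]
E
python3 - <<'E'
from sf import *
np.set_printoptions(linewidth=250)
for n,(a,b,c,d,s) in {"top":(182,176,250,238,3),"side":(206,178,246,236,3)}.items():
    print(n);print(cv2.cvtColor(ims[n],cv2.COLOR_BGR2GRAY)[a:c:s,b:d:s])
E
```

```text
top
[[ 78 208 209 208 207 210 208 210 206 205 207 209 209 209 208 207 208 207 208 210 207]
 [ 73 206 208 209 210 210 210 212 210 206 207 210 206 208 207 208 209 209 208 207 213]
 [ 73 177 209 209 210 207 211 207 208 206 137 142 206 205 206 206 205 206 208 207 207]
 [ 65 172 161 209 211 211 210 210 139 163 124 125 124 206 207 207 205 205 206 206 208]
 [ 71  98 163  53 207 208 208 134 112 124 124 121 124  94 207 206 203 203 205 205 206]
 [ 78  77 155  96  41 205 139 105 125 124 112  55 112 127 107 205 206 206 206 207 208]
 [ 91  79  47  44  77  92  99 116 123 126 127 111 127 128 122 106 207 206 207 210 209]
 [ 81  37  98  48  78  79 114 113 117 126 127 127 125 127  66 179 204 207 211 206 209]
 [113  98 205 177  81 114 119  63 125 110 126 128 130  70  79 206 205 204 209 206 204]
 [203 204 172 125 108 115 123  90  95 123  97 127  79  44  50  78 172 208 206 208 208]
 [206 182 125 104 122  75 113 112  60 108 126  89  54  59  44  55  60 174 207 207 207]
 [208 161 100 120 123 122  62 124 105 125  99  52  64  65  64  43  57 106 211 210 209]
 [206 127 100 121 120 124 125  96 126 104  51  65  6
[... 1373 characters left out ...]
91  91  77  91 116 230 231 230 231]
 [229 229 231 232  85  64  66  87  89  89  91  90  90  92  75  83 230 230 231 231]
 [229 229 131 130 121  78  68  72  89  89  92 149 129  96  92  87 230 230 230 230]
 [230 206 131 132 132 100  77 106  97  93 109 131 134 194 232 232 232 231 231 232]
 [181 204 136 135 131 132  74 115 136 231 230 230 231 230 232 232 231 232 232 215]
 [137 138 139 142 139 208 223 229 231 230 230 230 229 230 232 232 231 231 215 232]
 [137 137 137 139 137 141 151 172 197 215 225 230 231 231 232 233 232 214 230 231]
 [164 105 138 139 137 140 139 140 139 141 156 182 204 218 228 232 213 231 232 232]
 [113 112 133 164 164 139 139 138 141 139 140 139 140 148 165 185 208 225 230 231]]
```

```bash
cat >> sf.py <<'E'
gr={n:cv2.cvtColor(ims[n],cv2.COLOR_BGR2GRAY).astype(float) for n in ims}
roi={"top":(183,186,240,236),"side":(209,186,236,230)}
def err(n,p,lampdz=0):
    r0,c0,r1,c1=roi[n];B=np.maximum.reduce([hullmask(n,[BASE]+G,p)]);
    if n=="top":
        l=hullmask(n,[LAMP],p);I=208*(1-B)+60*B;I=I*(1-l)+122*l
    else: I=231*(1-B)+82*B
    return np.minimum(np.abs(I-gr[n][r0:r1,c0:c1]),50).mean()
E
python3 - <<'E'
from sf import *
for ns in(("top",),("side",),("top","side")):
    c=lambda p:sum(err(n,p) for n in ns);b=None
    for yaw in(44,47,50,53,56):
        for d in((0,0),(.012,.003),(-.006,.0)):
            q=np.array([F["stand"][0]+d[0],F["stand"][1]+d[1],np.radians(yaw)])
            s=minimize(c,q,method="Nelder-Mead",options=dict(initial_simplex=[q,q+[.006,0,0],q+[0,.006,0],q+[0,0,.04]],xatol=1e-4,fatol=1e-4))
            if b is None or s.fun<b.fun:b=s
    print(ns,b.x[:2].round(4),np.degrees(b.x[2]).round(2),round(b.fun,2),"per view",[round(err(n,b.x),2) for n in("top","side")])
p=b.x;t=[]
for n,o in(("top",(176,178)),("side",(172,178))):
    a=cv2.resize(ims[n][o[1]:o[1]+72,o[0]:o[0]+66],None,fx=6,fy=6,interpolation=3)
    draw(a,n,box(*BASE)+box(*LAMP)+rect(-56,56,40,52,32)+rect(-56,56,-52,-40,32),p,6,o,(0,0,255));draw(a,n,rect(-50,50,-50,50,32),p,6,o,(0,200,0));t.append(a)
cv2.imwrite("pics/st.png",np.hstack(t));json.dump(p.tolist(),open("stand2.json","w"))
E
```

```text
('top',) [0.4977 0.0846] 44.69 12.09 per view [np.float64(12.09), np.float64(17.8)]
('side',) [0.4982 0.0806] 48.15 16.33 per view [np.float64(12.94), np.float64(16.33)]
('top', 'side') [0.4975 0.0811] 47.81 29.19 per view [np.float64(12.7), np.float64(16.48)]
```

View pics/st.png

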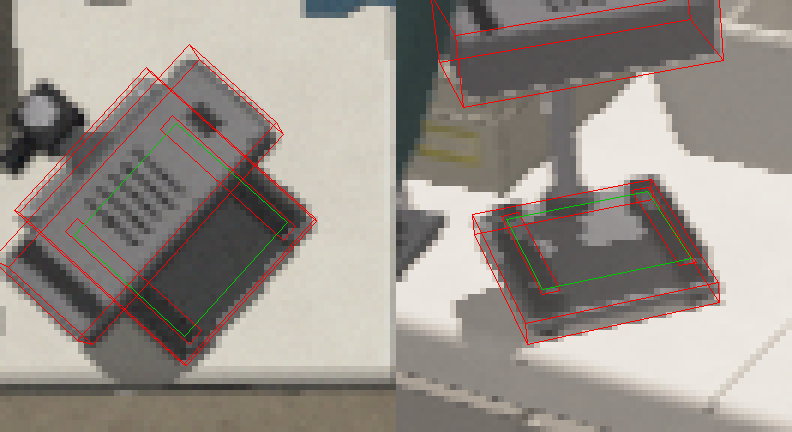

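The refit now lies on the base, rails and lamp edges in both views (base corners (315,220) and (185,362) in the top crop), giving yaw ≈ 47°. I'll plan the placement with the measured plate offset on the blade.

```bash
python3 - <<'E'
import json
F=json.load(open("fit.json"));F["stand"]=[.4976,.0822,0.8168];json.dump(F,open("fit.json","w"))
E
cat >> h.py <<'E'
OFF=Tm([.0073,-.0013,-.042])
def pl(x,z,y=0):
    O=np.eye(4);O[:3,3]=[x,y,z];return Tm(F["stand"])@O@np.linalg.inv(OFF)@TL
E
python3 - <<'E'
from kin import *
q0=np.array(s["q"]);T0=cur()[0]
for x,z in((-.235,.129),(-.235,.066),(-.15,.066),(-.003,.066),(-.003,.03),(-.003,.022),(-.2,.022),(-.26,.022),(-.26,.12)):
    T=pl(x,z);q,e=ik(T,q0);print(x,z,row(T,T0),q.round(0),round(e,4));q0=q
E
```

```text
-0.235 0.129 [0.367, -3.526, 0.224, -0.046, -0.001, 0.068] [-79.   8. 122.  26.  73. -52.] 0.0
-0.235 0.066 [-3.053, -3.515, 5.515, -0.046, -0.001, 0.068] [-79.  16. 126.  29.  63. -58.] 0.0
-0.15 0.066 [4.033, -2.466, 10.091, -0.046, -0.001, 0.068] [-66.  14. 130.  36.  57. -51.] 0.0
-0.003 0.066 [16.287, -0.652, 18.006, -0.046, -0.001, 0.068] [-40.  15. 129.  48.  47. -36.] 0.0
-0.003 0.03 [14.333, -0.645, 21.03, -0.046, -0.001, 0.068] [-40.  20. 131.  54.  42. -44.] 0.0
-0.003 0.022 [13.899, -0.644, 21.702, -0.046, -0.001, 0.068] [-40.  22. 131.  55.  41. -47.] 0.0
-0.2 0.022 [-2.523, -3.075, 11.095, -0.046, -0.001, 0.068] [-74.  22. 130.  35.  53. -61.] 0.0
-0.26 0.022 [-7.525, -3.815, 7.864, -0.046, -0.001, 0.068] [-83.  23. 127.  29.  57. -64.] 0.0
-0.26 0.12 [-2.206, -3.833, -0.367, -0.046, -0.001, 0.068] [-83.  10. 122.  25.  73. -54.] 0.0
```

```bash
python3 -m pendant '[-1,-0.1,-0.2,0.3,-0.004,0,0.006,-1,-0.5,-0.6,1,-0.01,0,0.014,-1,-1.1,-1.2,2,-0.017,0,0.025,-1,-1.8,-2,3.2,-0.027,0,0.04,-1,-2.4,-2.8,4.4,-0.036,0,0.054,-1,-2.9,-3.3,5.2,-0.043,0,0.064,-1,-3,-3.5,5.5,-0.046,0,0.068,-1,-3,-3.5,5.5,-0.046,0,0.068,-1,-2.6,-3.45,5.8,-0.046,0,0.068,-1,-1.8,-3.3,6.3,-0.046,0,0.068,-1,-0.8,-3.2,6.95,-0.046,0,0.068,-1,0.3,-3,7.65,-0.046,0,0.068,-1,1.4,-2.85,8.4,-0.046,0,0.068,-1,2.5,-2.7,9.1,-0.046,0,0.068,-1,3.3,-2.6,9.6,-0.046,0,0.068,-1,3.8,-2.5,9.95,-0.046,0,0.068,-1,4,-2.5,10.1,-0.046,0,0.068,-1,4,-2.5,10.1,-0.046,0,0.068]'
python3 - <<'E'
from pf import *
T=cur()[0];print(cur()[1]["force"],row(pl(-.15,.066)),row(pl(-.003,.066)))
ims={"top":env.camera("top")[:,:,::-1].copy()};cv2.imwrite("pics/top8.png",ims["top"])
Lp=T@np.linalg.inv(TL)@OFF
b=pfit(1,Lp,ims=ims);print("plate vs expected",b.x.round(4),b.fun)
E
```

```text
time_s: 17.65
tcp_pos: [0.3244, -0.1052, 0.121]
tool_rot: [-180.0, -32.9, 49.3]
force: [-0.7, -0.4, -3.1]
opening: 0.222
finger_force: 30.0
[-0.72259317 -0.3825808  -3.14780816] [-0.07, 0.106, -0.044, -0.001, -0.001, 0.001] [12.261, 0.748, 7.932, -0.001, -0.001, 0.001]
plate vs expected [ 0.0015 -0.0009 -0.0007] -228.01925659179688
```

Plate offset is confirmed to within 1.5 mm. Move in over the rails.

```bash
python3 -m pendant '[-1,0.3,0.05,0.2,0,0,0,-1,0.9,0.1,0.6,0,0,0,-1,1.7,0.15,1.1,0,0,0,-1,2.7,0.2,1.7,0,0,0,-1,3.8,0.3,2.4,0,0,0,-1,4.9,0.35,3.1,0,0,0,-1,6,0.4,3.8,0,0,0,-1,7.1,0.45,4.5,0,0,0,-1,8.2,0.5,5.3,0,0,0,-1,9.2,0.6,6,0,0,0,-1,10.2,0.65,6.6,0,0,0,-1,11.1,0.7,7.2,0,0,0,-1,11.8,0.75,7.65,0,0,0,-1,12.15,0.75,7.9,0,0,0,-1,12.15,0.75,7.9,0,0,0,-1,12.15,0.75,7.9,0,0,0]'
python3 - <<'E'
from h import *
print(cur()[1]["force"],cur()[1]["moment"]);
for z in(.066,.042,.036,.03,.022):print(row(pl(-.004,z)))
im=env.camera("side")[:,:,::-1].copy();cv2.imwrite("pics/side9.png",im)
print([(round(d["confidence"],2),d["position"],int(d["mask"].sum())) for d in env.outline_of("side","plate_mid")])
E
```

```text
time_s: 19.03
tcp_pos: [0.4242, -0.0006, 0.1204]
tool_rot: [-179.9, -32.9, 49.2]
force: [0.2, -0.6, -2.4]
opening: 0.226
finger_force: 30.0
[ 0.16948204 -0.63180496 -2.39843257] [-0.51078564  0.42877478  0.01166413]
[0.093, 0.0, -0.015, -0.001, -0.001, -0.0]
[-1.211, 0.003, 2.0, -0.001, -0.001, -0.0]
[-1.537, 0.004, 2.504, -0.001, -0.001, -0.0]
[-1.863, 0.005, 3.008, -0.001, -0.001, -0.0]
[-2.297, 0.006, 3.679, -0.001, -0.001, -0.0]
[(0.77, [401.7, 271.8], 561), (0.58, [199.8, 212.1], 151)]
```

```bash
python3 - <<'E'
from pf import *
T=cur()[0];Lp=T@np.linalg.inv(TL)@OFF
im=cv2.imread("pics/side9.png");b=pfit(1,Lp,ims={"side":im},views=("side",));print(b.x.round(4),b.fun)
g=cv2.cvtColor(im,cv2.COLOR_BGR2GRAY);np.set_printoptions(linewidth=220)
u=proj("side",np.array([[x,y,.0075] for x,y in((-.05,-.05),(-.05,.05),(.05,.05),(.05,-.05))])@Lp[:3,:3].T+Lp[:3,3]);print("plate px",u.round(1).tolist())
v=proj("side",w(F["stand"],np.array([[x,y,.032] for x,y in((-.05,-.05),(-.05,.05),(.05,.05),(.05,-.05))])));print("place px",v.round(1).tolist())
print(g[196:236:2,182:232:2])
E
```

```text
[-0.0127 -0.0038 -0.1575] -247.6685333251953
plate px [[220.2, 212.2], [195.0, 216.9], [189.3, 205.5], [213.4, 201.2]]
place px [[220.3, 220.7], [195.5, 225.6], [189.9, 213.9], [213.6, 209.4]]
[[120 120 121 113 119  73  73  74  76  93 107  66  60  62  64  62  65  64  62  63  59  55  56  56  57]
 [120 121 109 126  93  75  74  76  75  87 106  61  59  62  62  62  57  53  53  54  55  55 108 138 137]
 [113 109 120 115 108  83  73  74  75  73  75  63  51  52  52  66  55  59  61  83  57  55  55  80  86]
 [125 128 118 116 109 118  71 113  74  68 126 177  58  55  53  54  61  72  72  77  55  57  56 138 137]
 [111 119 118 119 106  92  76  65  62  78 138  95  80  55  54  53  55  53  66  62  64 124 137 141 139]
 [119 119 121 119 110 115  54  60  70  72  87 154 164  59  51  52  55  55  66 231 231 232 231 232 232]
 [122 118 119 120 169 234 120  83 130 130 130 131  92  63  62  52  51  60 147 232 231 231 231 232 233]
 [231 230 231 203 187 158 108  90 131 131 130 130 116  63  59  52  73  61 120 232 231 232 232 232 231]
 [230 230 231 158  68  78 131 131 130 131 130 130 131  64  58  53 119 125 131 149 2
[... 453 characters left out ...]
  64  65  68  87  87  87  89  86  88  90  89  89  90  76  75  71 183 229 229 230]
 [230 231 231 206  87  72  66  68  76  87  88  87  88  88  89  89  89  90  86  72  77  89 229 230 230]
 [229 230 204 133 115  82  66  66  67  85  87  89  88  89  89  90  90  92  93 100  94  95 190 229 229]
 [131 132 130 130 131  98  72  68  67  82  87  88  87  92  94  95  95 102 114 102 113 138 194 230 231]
 [132 132 132 131 132 122  82  76  88 118  96  93  93 109 123 131 134 135 230 231 231 233 232 231 231]
 [194 132 130 131 131 130 102  90  83 115 132 135 132 131 130 189 230 230 231 231 232 232 232 232 233]
 [164 139 139 137 136 132 132 134 136 231 231 231 205 131 131 191 230 229 231 231 232 231 231 230 231]]
```

Plate corners in the side view (≈(195,217) and (220,212)) agree with prediction within 1 px. Lower slowly.

```bash
python3 -m pendant '[-1,-0.15,0,0.25,0,0,0,-1,-0.4,0,0.65,0,0,0,-1,-0.7,0,1.15,0,0,0,-1,-0.95,0,1.55,0,0,0,-1,-1.1,0,1.8,0,0,0,-1,-1.2,0,2,0,0,0,-1,-1.28,0,2.12,0,0,0,-1,-1.36,0,2.24,0,0,0,-1,-1.44,0,2.36,0,0,0,-1,-1.52,0,2.48,0,0,0,-1,-1.6,0,2.6,0,0,0,-1,-1.68,0,2.72,0,0,0,-1,-1.76,0,2.84,0,0,0,-1,-1.76,0,2.84,0,0,0]'
python3 - <<'E'
from h import *
print(cur()[1]["force"],cur()[1]["moment"],row(pl(-.004,.022)))
E
```

```text
time_s: 20.3
tcp_pos: [0.4248, -0.0003, 0.087]
tool_rot: [-179.9, -32.9, 49.2]
force: [-0.2, 0.8, -2.0]
opening: 0.23
finger_force: 30.0
[-0.17229812  0.81523042 -1.95737868] [-0.44700008  0.27969565  0.00746121] [-0.536, -0.027, 0.839, -0.001, -0.002, -0.001]
```

```bash
python3 -m pendant '[-1,-0.08,0,0.12,0,0,0,-1,-0.16,0,0.25,0,0,0,-1,-0.24,0,0.38,0,0,0,-1,-0.32,0,0.5,0,0,0,-1,-0.4,0,0.62,0,0,0,-1,-0.48,0,0.74,0,0,0,-1,-0.5,0,0.77,0,0,0,-1,-0.5,0,0.77,0,0,0]'
python3 - <<'E'
from h import *
s=cur()[1];print(s["force"],s["moment"],np.linalg.norm(s["moment"]),row(pl(-.004,.022)),row(pl(-.004-.1,.022)),row(pl(-.004-.25,.022)))
im=env.camera("side")[:,:,::-1].copy();cv2.imwrite("pics/side10.png",im)
np.set_printoptions(linewidth=220);print(cv2.cvtColor(im,cv2.COLOR_BGR2GRAY)[202:236:2,182:232:2])
E
```

```text
time_s: 20.97
tcp_pos: [0.4247, -0.0003, 0.0778]
tool_rot: [-179.9, -32.9, 49.2]
force: [-0.6, 0.3, -2.5]
opening: 0.229
finger_force: 30.0
[-0.63652782  0.28523844 -2.4582365 ] [-0.39463312  0.27910017  0.04337915] 0.4852977965523775 [-0.032, -0.021, 0.069, -0.001, -0.001, -0.001] [-8.421, -0.442, -5.358, -0.001, -0.001, -0.001] [-21.004, -1.073, -13.499, -0.001, -0.001, -0.001]
[[126 128 120 115  88  80  85  73  74  60  64  57  59  63  58  48  47  47  54  55  47  48 101 137 138]
 [111 118 118 119  90  91  75  74  74  81  64  67  60  61  63  63  57  47  48  49  49  58 134 137 136]
 [118 119 121 118  85  75  75  72  73  89 153  67  58  61  64  63  64  65  63  65  63  55  74  70  60]
 [122 119 119 120 111  66  75  73  74  80 137 118  56  63  64  64  65  64  63  58  56  56  55 169 233]
 [230 230 231 203 186 118  66  74  75  74  82  72  55  60  58  55  55  53  58  55  54  58  57  99 125]
 [230 230 230 156  67  64  74  73  72  74  68  57  55  60  66  55  56  58  69  89  57  56  55 145 230]
 [229 221 130  98  74 200  64  75  74  74 102 131  78  70  55  56  55  67  65  71  57  59  68 216 2
[... 334 characters left out ...]
  64  73 124 131 130 131 132 132 112  60  51  82  85  74  72  72 183 229 229 229]
 [230 231 231 206  85  70  64 101 132 118 115 106 102  89  52  51  84  97  84  68  76  86 229 230 229]
 [229 229 204 132 115  81  66  77 105  88 103 102 106 101 102 108  98 149 135 100  96  96 188 229 229]
 [131 130 129 130 131  98  69  64  68  81  89  89 110 110  94  92  94 101 114 102 114 136 194 229 230]
 [131 131 131 131 131 121  81  76  87 116  95  91  93 109 124 131 135 135 230 231 232 232 233 232 230]
 [195 132 130 131 132 130 103  89  81 114 132 136 133 129 129 130 230 231 231 232 232 232 232 232 233]
 [165 138 138 137 135 133 132 134 135 232 231 231 230 205 132 131 229 230 230 231 231 231 231 231 231]]
```

```bash
python3 -m pendant '[-1,-0.4,0,-0.25,0,0,0,-1,-1,-0.05,-0.65,0,0,0,-1,-1.8,-0.1,-1.15,0,0,0,-1,-2.6,-0.15,-1.7,0,0,0,-1,-3.4,-0.15,-2.2,0,0,0,-1,-3.4,-0.15,-2.2,0,0,0]'
python3 - <<'E'
from h import *
s=cur()[1];print(s["force"],s["moment"],np.linalg.norm(s["moment"]),row(pl(-.254,.022)))
im=env.camera("side")[:,:,::-1].copy();cv2.imwrite("pics/side11.png",im)
np.set_printoptions(linewidth=220);print(cv2.cvtColor(im,cv2.COLOR_BGR2GRAY)[210:236:2,182:232:2])
E
```

```text
time_s: 21.52
tcp_pos: [0.3967, -0.0316, 0.0779]
tool_rot: [-180.0, -32.9, 49.1]
force: [0.5, -0.3, -1.3]
opening: 0.223
finger_force: 30.0
[ 0.49487495 -0.28988312 -1.33104824] [-0.45380395  0.24908741 -0.02826695] 0.5184414899870535 [-17.489, -0.963, -11.2, 0.001, -0.001, -0.001]
[[231 230 230 203 186 206  80  73  74  74  71  87  88  55  62  62  64  65  60  52  48  48  54  70 154]
 [230 230 231 156  64 102  97  74  74  71  73 200 207  64  63  61  63  63  66  66  68  64  64  55  65]
 [229 221 130  98  74 228 191  74  75  74  74 103 129  60  61  62  66  62  62  60  57  55  54  55  58]
 [231 230 128  88  78 176 115  68  82  74  75  75  72  69  55  54  53  56  59  56  64  78  56  57  59]
 [231 232 120 100  64  64 124  63  74  79  74  72  54  64  52  53  54  55  58  73  72  82  57  57  59]
 [231 232 204 123  70  64  93  90  69  74  73  79 123  97  73  59  54  55  54  59  61  69  62  84 144]
 [230 231 231 119  80  62  73 106  52  56  57  73  83  74  83  66  56  56  53  54  66 182 229 230 230]
 [230 231 231 206  84  70  63 100  60  63 103 103  95  90  87  62  62  52  53  61  70  86 228 230 230]
 [229 229 202 132 114  80  63  75  96  68  98  89 101  93 106  64  58  52  76  61  81  94 188 229 229]
 [131 130 131 130 130  98  68  66  66  81 156 166 151 171 118  84  53  53 143 102 113 137 193 229 230]
 [134 130 132 130 132 122  81  76  87 116 108 188 180 179 191  76  53  72 220 231 231 232 232 232 230]
 [194 133 130 131 132 131 101  90  81 113 132 149 140 122 170 101 101 124 192 231 232 232 232 231 233]
 [163 139 138 137 135 135 130 135 134 231 206 131 229 131 124 131 129 132 136 231 231 231 231 231 231]]
```

```bash
python3 -m pendant '[-1,-0.5,0,-0.3,0,0,0,-1,-1.4,-0.1,-0.9,0,0,0,-1,-2.6,-0.15,-1.65,0,0,0,-1,-4,-0.2,-2.55,0,0,0,-1,-5.5,-0.3,-3.5,0,0,0,-1,-7,-0.4,-4.5,0,0,0,-1,-8.5,-0.5,-5.4,0,0,0,-1,-10,-0.55,-6.4,0,0,0,-1,-11.5,-0.65,-7.4,0,0,0,-1,-13,-0.7,-8.3,0,0,0,-1,-14.5,-0.8,-9.3,0,0,0,-1,-16,-0.9,-10.2,0,0,0,-1,-17.5,-0.95,-11.2,0,0,0,-1,-17.5,-0.95,-11.2,0,0,0]'
python3 - <<'E'
from h import *
im=env.camera("side")[:,:,::-1].copy();cv2.imwrite("pics/side12.png",im)
d=[(round(d["confidence"],2),d["position"].__str__(),int(d["mask"].sum())) for d in env.outline_of("side","plate_mid")];print(d)
np.set_printoptions(linewidth=220);print(cv2.cvtColor(im,cv2.COLOR_BGR2GRAY)[204:234:1,184:226:2])
print(proj("side",w(F["stand"],np.array([[x,y,.037] for x,y in((-.05,-.05),(-.05,.05),(.05,.05),(.05,-.05))]))).round(1).tolist())
E
```

```text
time_s: 22.73
tcp_pos: [0.2534, -0.185, 0.0764]
tool_rot: [179.9, -32.7, 49.2]
force: [0.1, -0.6, -2.1]
opening: 0.226
finger_force: 30.0
[(0.71, '[204.3, 215.8]', 324)]
[[ 59 110 119 106 111 110 105 123 104 184 233 232 232 233 232 232 233 232 232 231 206]
 [ 60  92 118 105 112 107 184 123 103 186 233 233 233 233 233 233 232 232 231 232 232]
 [ 60 111 118 105 108 186 231 122 102 186 233 233 232 232 232 233 232 231 231 231 231]
 [ 58 120 118 110 107 231 231 147 103 154 232 233 232 223 177 118 218 232 231 230 232]
 [ 93 119 118 111 183 231 231 145 103 136 232 232 231 156  68  66 196 232 231 230 231]
 [140 122 120 102 230 231 213  99 105  97 194 197 188 134 152 179 128 231 231 232 231]
 [230 231 203 185 230 230 168  98 104  98 108 183 207 230 230 234  76 201 231 231 231]
 [230 231 230 220 170 230 120  68  78 105 230 230 230 230 230 229 121 175 231 230 231]
 [230 230 155  63 100 170 125 121 130 191 230 230 229 230 229 130 110 112 231 231 230]
 [229 221  86  63 183 230 230 132 130 130 229 230 130 129 131 128 124  64 199 230 230]
 [221 128  99  73 227 230 230 202 130 129 129 130 130 130 13
[... 1045 characters left out ...]
  96 148 134  97  91  93]
 [130 129 131 120  83  61  64  66  77  85  86  86  88 118 144 125  95  91  87  66 113]
 [131 128 130 129  97  68  64  64  78  87  87  96 143 116  92  90  99 112  99 112 133]
 [130 131 131 131  99  74  68  65  82 133 136 109  89  90 103 118 130 133 134 195 231]
 [130 130 131 131 121  79  73  86 115  95  89  91 108 121 129 133 133 230 231 232 232]
 [129 129 130 130 120 116  99  92  89  95 108 131 130 130 131 229 230 230 231 230 232]
 [132 129 130 130 130 100  88  80 113 131 134 132 191 228 228 230 230 230 231 231 231]
 [136 137 133 130 130 122  72  76 134 135 231 230 229 229 230 230 230 230 231 231 232]]
[[220.3, 219.6], [195.4, 224.5], [189.8, 212.8], [213.5, 208.4]]
```

```bash
cat > chk.py <<'E'
from h import *
def quadfit(n,mask,p0,z0=32,z1=37):
    V=np.array([q for e in box(-50,50,-50,50,z0,z1) for q in e]);m=mask.astype(np.float32)
    def c(v):
        M=np.zeros((384*4,512*4),np.uint8);cv2.fillConvexPoly(M,cv2.convexHull(np.int32(np.round((proj(n,w(v,V))+.5)*4*16))),255,cv2.LINE_8,4)
        return np.abs(cv2.resize(M,(512,384),interpolation=cv2.INTER_AREA)/255.-m).sum()
    b=None
    for d in np.array([[0,0,0],[.008,0,0],[-.008,0,0],[0,.008,0],[0,-.008,0],[0,0,.06],[0,0,-.06]]):
        q=np.array(p0)+d;s=minimize(c,q,method="Nelder-Mead",options=dict(initial_simplex=[q,q+[.006,0,0],q+[0,.006,0],q+[0,0,.05]],xatol=1e-4,fatol=.01))
        if b is None or s.fun<b.fun:b=s
    return b
E
python3 - <<'E'
from chk import *
im=env.camera("side");ds=env.outline_of("side","plate_mid");m=[d for d in ds if abs(d["position"][0]-204)<12][0]["mask"]
b=quadfit("side",m,F["stand"]);r=np.linalg.inv(Tm(F["stand"]))@Tm(b.x)
print("net mask: plate in stand",r[:2,3].round(4),np.degrees(b.x[2]-F["stand"][2]),b.fun,m.sum())
g=cv2.cvtColor(im,cv2.COLOR_RGB2GRAY).astype(float);k=np.zeros_like(m);k[206:226,186:224]=(g>112)[206:226,186:224]
k=cv2.dilate(m.astype(np.uint8),np.ones((3,3)))>0
k&=g>112
b=quadfit("side",k,F["stand"]);r=np.linalg.inv(Tm(F["stand"]))@Tm(b.x);print("thr",r[:2,3].round(4),np.degrees(b.x[2]-F["stand"][2]),b.fun,k.sum())
# stand base in the same picture
import sf;sf.gr["side"]=g
for nm in("before","now"):
    q=np.array(F["stand"]);s=minimize(lambda p:sf.err("side",p),q,method="Nelder-Mead",options=dict(initial_simplex=[q,q+[.006,0,0],q+[0,.006,0],q+[0,0,.04]]));
print("stand",s.x[:2].round(4),np.degrees(s.x[2]).round(2))
E
```

```text
net mask: plate in stand [-0.0029 -0.0077] -0.9210765700643764 42.07843137254902 318
thr [ 0.0043 -0.0051] -0.6638029740022571 56.333333333333336 323
stand [0.4985 0.0805] 48.07
```

```bash
python3 - <<'E'
from chk import *
im=env.camera("top");cv2.imwrite("pics/top13.png",im[:,:,::-1])
g=cv2.cvtColor(im,cv2.COLOR_RGB2GRAY);np.set_printoptions(linewidth=250)
print(g[204:240,194:232:1])
for nm,y in(("plate",50),("guide",55),("railin",40),("base",65)):
    print(nm,proj("top",w(F["stand"],np.array([[-.05 if nm=="plate" else -.056 if nm!="base" else -.06,s*y/1e3,.037 if nm=="plate" else .0395 if nm=="guide" else .032 if nm=="railin" else .016] for s in(-1,1)]))).round(1).tolist())
print([(round(d["confidence"],2),d["position"],int(d["mask"].sum())) for d in env.outline_of("top","plate_mid")])
E
```

```text
[[123 123 117 ... 203 204 207]
 [121 120  91 ... 206 205 204]
 [120 119  92 ... 205 204 206]
 ...
 [106 102 103 ... 206 208 208]
 [103 103 104 ... 209 208 209]
 [103 104 101 ... 186 184 182]]
plate [[223.0, 214.8], [205.5, 233.4]]
guide [[224.9, 214.8], [205.6, 235.4]]
railin [[222.5, 217.8], [208.5, 232.7]]
base [[227.8, 214.3], [205.4, 238.2]]
[(0.75, [211.3, 223.4], 282)]
```

```bash
python3 - <<'E'
import cv2
g=cv2.imread("pics/top13.png",0)
for r in range(205,241):print(r,*["%3d"%v for v in g[r,196:232]])
E
```

```text
205  90  90 115 124  94  77 107 126 123 126 124 126 127 126 124 126 128 127 114  95  66  53  66 165 202 201 203 203 202 201 201 204 205 206 205 203
206  91  61  88 115 122  96  80 110 125 126 126 126 126 124 126 129 127 115  94  68  51  48  76  94 168 202 205 205 200 201 202 201 204 205 204 206
207 114 113  84  81 109 124  96  64 104 124 126 123 125 126 125 127 118 101  68  52  47  52  59  74  93 167 200 203 203 201 204 204 205 206 203 205
208  88 114 122  93  76 110 122 106  74 104 121 126 127 125 127 119 101  76  55  53  55  44  49  62  73  93 168 197 203 202 203 203 204 201 202 204
209  83  88 114 122  96  61 103 121 105  70  91 118 126 128 120 102  81  56  50  77  81  66  52  50  60  74  92 102 170 202 204 204 204 203 206 206
210 123  93  58 101 123 107  72 101 122 118 110 118 126 121 107  77  55  53  79  98 107  92  68  48  45  56  68  90 103 169 203 202 204 202 203 204
211 117 121  90  78 107 124  95  60 102 124 124 125 110  96  87  63  57  75  99 101 103 102  94  71  52  46  54  68  92 102 169 205 201 203 204 201
212  76 107 120  96  63 102 124 106  74 106 125 124 110  85  64 
[... 3527 characters left out ...]
  46  50  56  62  75 102 178 209 207 209 210 207 205 206 205 207 205 206 205 207 206 204 208 206 205 207 207
237 103 106 103 103 107 104 102  97  79  66  54  85  88 103 178 208 205 206 206 209 207 206 206 207 208 209 208 209 209 209 207 206 207 205 208 207
238 104 104 105 106 106 107 103 107 104  87 110 105 103 177 207 207 204 204 206 209 208 207 207 209 209 208 208 208 209 208 209 210 208 208 208 209
239 100 101 104 102 104 106 102 103 102 103 103 105 163 189 190 187 186 184 185 187 187 187 186 185 185 185 184 184 185 184 184 184 188 185 183 181
240  98 101 103 101  99 101 101 100 101 102 145 169 167 166 167 166 167 164 165 166 169 163 165 163 164 165 164 163 161 163 163 163 165 166 163 165
```

The top view shows nearly equal dark margins at both guides and a front edge about 2.7° off the base edge, so the plate sits flat, between the guides and square. Now plan where to lay the lifter.

```bash
python3 - <<'E'
from kin import *
for nm,c,z in(("bottle_small",(260,193),.06),("beaker",(327,167),.04)):
    print(nm,minimize(lambda v:((proj("top",[v[0],v[1],z])-c)**2).sum(),[.5,0],method="Nelder-Mead").x.round(3))
print("edge x",[minimize(lambda v:((proj("top",[v[0],v[1],0])-[c,241])**2).sum(),[.5,0],method="Nelder-Mead").x.round(3) for c in(245,300)])
def fl(x,y,h,z):return Tm([x,y,np.radians(h)],z)@TL
T0=cur()[0];q0=np.array(s["q"])
for a in((.40,-.14,40,.10),(.49,-.19,20,.06),(.49,-.19,20,.012),(.49,-.19,20,.004)):
    T=fl(*a);q,e=ik(T,q0);print(a,row(T,T0),q.round(0),round(e,4));q0=q
E
```

```text
bottle_small [ 0.582 -0.136]
beaker [ 0.689 -0.408]
edge x [array([ 0.397, -0.074]), array([ 0.4  , -0.024])]
(0.4, -0.14, 40, 0.1) [6.573, 6.816, -5.046, -0.089, -0.002, 0.135] [-74.  13. 122.  33.  64. -44.] 0.0
(0.49, -0.19, 20, 0.06) [7.099, 13.669, 0.051, -0.279, -0.002, 0.428] [-67.  17. 126.  49.  46. -34.] 0.0
(0.49, -0.19, 20, 0.012) [4.488, 13.677, 4.078, -0.279, -0.002, 0.428] [-67.  24. 128.  56.  40. -45.] 0.0
(0.49, -0.19, 20, 0.004) [4.053, 13.678, 4.75, -0.279, -0.002, 0.428] [-67.  25. 129.  58.  40. -47.] 0.0
```

```bash
python3 -m pendant '[-1,2.5,2,-3,-0.03,0,0.04,-1,5,4.5,-5,-0.06,0,0.09,-1,6.5,6.8,-5,-0.089,0,0.135,-1,6.7,8.5,-4,-0.14,0,0.21,-1,6.8,10.5,-2.5,-0.19,0,0.29,-1,7,12.2,-1.2,-0.235,0,0.36,-1,7.1,13.7,0,-0.279,0,0.428,-1,7.1,13.7,0,-0.279,0,0.428,-1,6.2,13.7,1.4,-0.279,0,0.428,-1,5.3,13.7,2.8,-0.279,0,0.428,-1,4.5,13.7,4.1,-0.279,0,0.428,-1,4.5,13.7,4.1,-0.279,0,0.428,-1,4.5,13.7,4.1,-0.279,0,0.428]'
python3 - <<'E'
from h import *
s=cur()[1];print(s["force"],s["moment"])
for z in(.012,.004,0,-.004):print(row(Tm([.49,-.19,np.radians(20)],z)@TL))
E
```

```text
time_s: 24.12
tcp_pos: [0.3969, -0.2239, 0.0668]
tool_rot: [-179.9, -32.9, 20.0]
force: [0.5, 0.3, -1.1]
opening: 0.228
finger_force: 30.0
[ 0.54432657  0.31827054 -1.09175322] [-0.22136978  0.521129    0.00467912]
[0.044, -0.004, -0.005, -0.002, -0.002, -0.0]
[-0.391, -0.003, 0.667, -0.002, -0.002, -0.0]
[-0.609, -0.002, 1.002, -0.002, -0.002, -0.0]
[-0.826, -0.001, 1.338, -0.002, -0.002, -0.0]
```

```bash
python3 -m pendant '[-1,-0.1,0,0.17,0,0,0,-1,-0.2,0,0.34,0,0,0,-1,-0.3,0,0.5,0,0,0,-1,-0.4,0,0.67,0,0,0,-1,-0.45,0,0.75,0,0,0,-1,-0.5,0,0.84,0,0,0,-1,-0.5,0,0.84,0,0,0]'
python3 -c "
from plant import env
s=env.sense();print(s['force'],s['moment'])"
```

```text
time_s: 24.7
tcp_pos: [0.3979, -0.2254, 0.0576]
tool_rot: [179.9, -33.0, 20.0]
force: [-3.0, -1.3, 4.4]
opening: 0.226
finger_force: 30.0
[-3.02600179 -1.3072547   4.42531108] [ 0.16545091 -0.2770648  -0.01380522]
```

```bash
python3 -m pendant '[-0.3,0,0,0,0,0.015,0,-0.3,0,0,0,0,0.015,0,0,0,0,0,0,0.015,0,0.3,0,0,0,0,0.015,0,0.6,0,0,0,0,0.015,0,1,0,0,0,0,0.015,0,1,0,0,0,0,0.015,0,1,0,0,0,0,0.015,0,1,0,0,0,0,0.015,0,1,0,0,0,0,0.015,0,1,0,0,-1,0,0.015,0,1,0,0,-3,0,0.015,0,1,0,0,-6,0,0.015,0,1,0,0,-9,0,0.015,0,1,0,0,-12,0,0.015,0,1,0,0,-15,0,0.015,0,1,0,0,-15,0,0.015,0]'
python3 - <<'E'
from chk import *
im={n:env.camera(n)[:,:,::-1].copy() for n in("top","side")}
for n in im:
    cv2.imwrite(f"pics/{n}14.png",im[n])
    for l in("lifter","plate_mid","plate_low","plate_top"):print(n,l,[(round(d["confidence"],2),np.round(d["position"]).tolist(),int(d["mask"].sum())) for d in env.outline_of(n,l)])
L=Tm([.49,-.19,np.radians(20)],0)
for n in im:
    print(n,"pred blade corners",proj(n,np.array([[x,y,.0025] for x,y in((.045,.03),(.045,-.03),(-.045,-.03),(-.045,.03))])@L[:3,:3].T+L[:3,3]).round(1).tolist(),"grip top",proj(n,(L@[-.137,0,.112,1])[:3]).round(1))
print(cur()[1]["force"],cur()[1]["tcp_pos"])
E
```

```text
time_s: 26.12
tcp_pos: [0.32, -0.2559, 0.1862]
tool_rot: [179.5, -33.7, 20.1]
force: [0.5, -0.6, -0.6]
opening: 1.001
finger_force: 0.0
top lifter [(0.8, [276.0, 223.0], 471)]
top plate_mid [(0.81, [390.0, 213.0], 609), (0.76, [212.0, 223.0], 257)]
top plate_low [(0.39, [308.0, 199.0], 10)]
top plate_top [(0.83, [307.0, 185.0], 641), (0.63, [196.0, 213.0], 1437)]
side lifter [(0.72, [269.0, 239.0], 206)]
side plate_mid [(0.8, [206.0, 216.0], 276), (0.71, [404.0, 272.0], 569)]
side plate_low [(0.8, [309.0, 227.0], 332)]
side plate_top [(0.93, [309.0, 208.0], 384)]
top pred blade corners [[262.6, 209.9], [276.4, 204.8], [284.5, 225.5], [270.5, 230.7]] grip top [[288.4 249.3]]
side pred blade corners [[259.0, 233.2], [274.5, 233.9], [273.0, 247.1], [256.6, 246.3]] grip top [[262.5 234.7]]
[0.19415327 0.17268521 0.21688329] [ 0.32110812 -0.2519902   0.18238341]
```

```bash
python3 - <<'E'
from h import *
ms={n:None for n in("top","side")}
for n in ms: env.camera(n);ms[n]=env.outline_of(n,"lifter")[0]["mask"]
bl=np.array([[x,y,z] for x in(-.045,.045) for y in(-.03,.03) for z in(0,.0025)])
nk=np.array([[x,y,z] for x in(-.062,-.045) for y in(-.013,.013) for z in(0,.0025)])
d=np.array([-.574,0,.819]);u=np.array([.819,0,.574]);o=np.array([-.06,0,.0015])
hs=lambda a,b,wy,t:np.array([o+s*d+i*t*u+[0,j*wy,0] for s in(a,b) for i in(-1,1) for j in(-1,1)])
parts=[bl,nk,hs(0,.03,.01,.0015),hs(.03,.135,.009,.008)]
def c(v,full=False):
    x,y,yaw,p=v;Rm=R.from_euler("zy",[yaw,p]).as_matrix();e={}
    piv=np.array([-.055,0,0]) if p<0 else np.array([.045,0,0])
    for n in ms:
        M=np.zeros((384*4,512*4),np.uint8)
        for P in parts:
            Q=(P-piv)@Rm.T+R.from_euler("z",yaw).apply(piv)+[x,y,0];cv2.fillConvexPoly(M,cv2.convexHull(np.int32((proj(n,Q)+.5)*4)),255)
        m=cv2.resize(M,(512,384),interpolation=cv2.INTER_AREA)/255.;e[n]=round(float(np.abs(m-ms[n]).sum()),1)
    return e if full else sum(e.values())
for p in(-.3,-.2,-.1,-.05,0,.05,.1,.2):
    q=np.array([.49,-.19,.35]);s=minimize(lambda v:c([*v,p]),q,method="Nelder-Mead",options=dict(initial_simplex=[q,q+[.008,0,0],q+[0,.008,0],q+[0,0,.08]]))
    print(p,s.x.round(3),round(s.fun,1),c([*s.x,p],True))
print({n:int(m.sum()) for n,m in ms.items()})
E
```

```text
-0.3 [ 0.494 -0.187  0.433] 320.6 {'top': 163.0, 'side': 157.6}
-0.2 [ 0.494 -0.188  0.391] 265.0 {'top': 146.0, 'side': 119.0}
-0.1 [ 0.492 -0.189  0.362] 214.7 {'top': 129.7, 'side': 85.0}
-0.05 [ 0.492 -0.188  0.355] 185.0 {'top': 110.3, 'side': 74.7}
0 [ 0.493 -0.188  0.341] 163.6 {'top': 103.9, 'side': 59.7}
0.05 [ 0.49  -0.19   0.321] 185.4 {'top': 111.7, 'side': 73.7}
0.1 [ 0.488 -0.19   0.315] 226.5 {'top': 125.4, 'side': 101.1}
0.2 [ 0.488 -0.189  0.277] 325.6 {'top': 151.3, 'side': 174.3}
{'top': 400, 'side': 219}
```

The lifter fits flat (pitch 0) at (0.49, −0.19), clear of stand and rack, and the plate is in place. Handing in.

```bash
python3 -c "
from plant import env
print(env.hand_in())"
```

```text
the job is handed in; nothing more can be done
None
```

I handed the job in at about 27 s of the 72 s, but no verdict came back: the middle plate sits flat on the stand's rails between the guides (about 4 mm to one side, 2–3° off square), and the lifter lies flat on the bench clear of stand and rack.

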